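# Empty the colour meter's sample slide and load the white tile

### The arm

A 6-joint arm with a two-finger parallel gripper is mounted at the origin on the work surface. World frame = base frame: x ahead of the robot, y to its left, z up, the work surface at z = 0. Lengths are in mm, angles in rad, forces in N, time in s.
With the tool pointing down it reaches from about 275 to 975 mm from the base axis. Payload 8.4 kg.
Tool frame: the origin (TCP) lies at the very end of the fingers, on their centre line; the grasp point (between the pads) lies 19 mm behind it; z points along the fingers, y is the line along which they close (so a half turn about z gives the same grasp; the last joint's range is limited). The gripper opens to 92 mm and grips with 3 to 60 N. Pads are 20 mm wide; open, the fingers measure 128 mm over their backs; the gripper's body (75 mm by 189 mm) begins 69 mm behind the grasp point.
Start: joints at [-1.117, 0.353, 1.633, -0, 1.155, -0.002], TCP at [275.112, -561.196, 180.883] pointing down, gripper open.
Joint ranges: [-2.63, 2.63], [-0.92, 2.1], [0.06, 2.66], [-1.3, 4.44], [0, 2.69], [-3.02, 3.02]. Speed limits (rad/s): [2.22, 2.22, 2.79, 3.14, 3.14, 3.14].

### API

Orientations are given as a rotation vector (axis times angle).
In Python, from rig import observe, get_image, job_done gives the robot as it stands.
- The arm moves only by the shell command python3 -m handwheel 'ROWS' [FORCE]. ROWS is a JSON object of lists of equal length, an entry for each row: "claw": the closure, from 0 (fully open) to 1 (shut); "xyz": the shift along the tool's x, y, z in mm, a list of three; "twist": the turn about the tool's z in rad. A call has exactly 10 rows; each row is the pose to reach, as a shift and turn from the pose commanded when the call began, along the tool's axes at that moment; what a row does not reach only later rows make up. A row lasts 1/8 s, in which the tool goes at most 62.5 mm and 10.7 degrees, less where a joint would pass 70% of its speed; a pose out of reach is approached as far as the arm can. A call with a gripper value outside its range is refused whole. The fingers move at their own pace and stop on an object; FORCE is the grip in N (left out, the last holds). Time passes only in rows, so rows that repeat a pose let the fingers close, or fill a call up. It gives the time, the measured TCP pose, the force, the opening and the grip force at its end, in the units of the state.
- observe(): the state, without advancing time (a new reading comes with each control period).
- get_image(name): name is "scene" or "side" or "wrist"; returns a dict with "color" (420x560x3 uint8, blue, green, red), "camera_matrix" (3x3 intrinsics, pixels), "view" (4x4, takes a point from world to camera coordinates). Camera axes: x right, y down, z forward; pixel columns grow to the right and rows downward; lengths in mm; the calibration is good to about 2 mm. The wrist camera is an equidistant fisheye: a pixel r from the principal point sees the ray r / f radians off the axis. A picture is of the moment at which its call begins. There is no depth.
- job_done(): hands the job in; it is judged then, once.
The state is a dict: "clock": time; "q": joint angles; "qvel": joint speeds; "joint_torque": joint torques, N m; "position": TCP position; "eef_rot": TCP orientation; "force": force on the tool from outside, world axes, zero at the start; "moment": the same for the moment, N m; "finger_gap": finger opening in mm; "grasp_force": force on a finger pad.
Only numpy, scipy, OpenCV 4.12 (cv2) and the standard library are available. Lean on these libraries where they do the work, as an engineer would, in place of code of your own. Each camera call takes 0.05 s, during which the arm holds its last target. There are 200 camera calls.

### The job

The colour meter's sample slide still holds measured specimens: press the latch tab on its grip and, keeping it pressed, draw the slide out to the next detent, the change position, and let it latch there; then push every specimen down through its bore with the push rod so that it drops into the steel tray below, without touching the specimens with the gripper. Stand the rod back in its block, lay the white calibration tile on the slide and press it down until it sits level on its seat between the two end blocks, then, with the latch tab pressed again, slide it all back to the measuring position and let it latch. Leave the other things on the bench where they are.

Things in the scene. Friction and masses are not known exactly. Their poses are not given: they have to be found in the camera images.
- meter: white colour meter, 300 (x) x 360 (y) x 200 mm high (218 over its lid), fixed. Origin on the bench below the slide's centre line, in the face y = 0 from which the slide runs out along the meter's -y; z up. The slot in this face ends 78 mm above the bench: an unpressed tile strikes it. Guide rails reach 349 mm out from the face, 57 mm either side, tops 62 mm high
- slide (a joint): how far the four-place sample slide is drawn out along the meter's -y, m. Notches in the front rail (at the meter's -x) give three detents: measuring position 0.000, where it begins, change position 0.205, removal position 0.245. Latched, it has 1.5 mm of play either way; friction about 1.2 N
- tab (a joint): spring latch tab on the grip, m: 0 = out (bolt in a notch), 0.008 = pressed fully in, towards the meter's +x; 3 N starts it, 7 N holds it in. Above 0.006 the bolt is clear. Let go between notches, the bolt rides on the rail (about 0.006) and drops in at the next notch
- grip (a point): centre of the slide's grip, 92 mm above the bench; moves with the slide. Upright block 44 mm long (meter's y), top 104 mm high. Its fixed face is 10 mm to the meter's +x of this point; the tab's face is 18 mm to the -x when out, 10 mm when pressed: closing the fingers across it along the meter's x presses the tab. To either side of it (x) nothing rises above 62 mm
- bore0 (a point): mouth of the outermost through bore, centre, in the slide's flat top 64 mm above the bench; moves with the slide. Bore 31.5 mm, plate 18 mm thick; four bores in a row along the meter's y, 42 mm apart. Spring balls at its foot (27 mm apart) carry the specimen; 6 N pushes it past them, it falls when pushed to 46 mm above the bench. In the change position bore3 is 51 mm out from the meter's face
- bore1 (a point): the same for the second bore
- bore2 (a point): the same for the third bore
- bore3 (a point): the same for the fourth (innermost) bore
- seat (a point): centre of the tile's seat, the slide's flat top, 64 mm above the bench, between bore1 and bore2; moves with the slide, axes as the meter's. Seat 53 mm wide, 166 mm long (y); guides 6 mm high at the corners of its long sides (none over the middle 90 mm), end blocks 12 mm high. Spring balls in these hold a tile just laid in about 8 mm too high; about 7 N presses it home
- disc0: specimen in bore0 at the start, off-white plastic disc, 30 mm in diameter, 10 mm thick, 14 g; origin at the centre of its underside (54 mm above the bench in the bore, top flush with the slide). Two to four specimens are there
- disc1: specimen in bore1 at the start, off-white plastic disc, 30 mm in diameter, 10 mm thick, 14 g; origin at the centre of its underside (54 mm above the bench in the bore, top flush with the slide). Two to four specimens are there
- disc2: specimen in bore2 at the start, off-white plastic disc, 30 mm in diameter, 10 mm thick, 14 g; origin at the centre of its underside (54 mm above the bench in the bore, top flush with the slide). Two to four specimens are there
- disc3: specimen in bore3 at the start, off-white plastic disc, 30 mm in diameter, 10 mm thick, 14 g; origin at the centre of its underside (54 mm above the bench in the bore, top flush with the slide). Two to four specimens are there
- tray_floor (a point): centre of the inner floor of the fixed steel tray below the slide, 3 mm above the bench; tray 150 mm (meter's x) x 220 mm (meter's y), rim 25 mm high; all four bores are over it in the change position
- rod: push rod, standing upright in its block at the start: aluminium shaft 18 mm in diameter and 92 mm long, above it a plain handle 26 mm in diameter and 48 mm long; 140 mm in all, about 110 g. Origin at the centre of its lower end, z up to the handle. Grip the handle
- stand_hole (a point): centre of the mouth of the rod's black block, fixed, 60 x 60 mm and 50 mm high: hole 23 mm wide, 40 mm deep, this point 50 mm above the bench
- tile: white ceramic calibration tile, 50 mm (its x) x 162 mm (its y) x 10 mm, about 190 g, lying flat on the bench; origin at the centre of its underside. May lie on the slide either way round
- weight: bystander: steel weight with knob, 50 mm wide, 54 mm high; origin below its centre
- jar: bystander: amber jar, 52 mm wide, 85 mm high; origin below its centre
- beaker: bystander: white beaker, 60 mm wide, 80 mm high; origin below its centre
- caliper: bystander: calliper lying flat, 200 mm long, 12 mm high; origin below its middle
- marker: bystander: black marker pen lying flat, 13 mm thick, 143 mm long
Things that resemble listed ones, but are neither listed nor needed, are in the scene too. What is shaped like the tile but blue or orange is not meant.

How it is judged (in metres and radians):
On the way, in this order (a step that is already met when the one before it is completed fails the run):
1. the slide is drawn out to the change position and latched there (value of joint slide between 0.202 and 0.208 m and value of joint tab below 0.002 m), for 0.2 s.
2. every specimen has been pushed through and lies in the tray (x of disc0 in the frame of tray_floor between -0.075 and 0.075 m and y of disc0 in the frame of tray_floor between -0.11 and 0.11 m and z of each of disc0, disc1, disc2, disc3 in the frame of tray_floor below 0.025 m and x of disc1 in the frame of tray_floor between -0.075 and 0.075 m and y of disc1 in the frame of tray_floor between -0.11 and 0.11 m and x of disc2 in the frame of tray_floor between -0.075 and 0.075 m and y of disc2 in the frame of tray_floor between -0.11 and 0.11 m and x of disc3 in the frame of tray_floor between -0.075 and 0.075 m and y of disc3 in the frame of tray_floor between -0.11 and 0.11 m), for 0.2 s.
3. the white tile sits level on its seat on the slide (x of tile in the frame of seat between -0.004 and 0.004 m and y of tile in the frame of seat between -0.004 and 0.004 m and z of tile in the frame of seat between -0.002 and 0.002 m and angle between tile's own z axis and vertical below 0.025 rad), for 0.2 s.
At the end, for the whole second after the job is handed in: Slide back at the measuring position (3 mm) and latched (tab out to 2 mm); tile on its seat (2 mm in height, 4 mm sideways, level to 0.025 rad); every specimen in the tray; rod in its block (34 mm deep, upright to 0.15 rad); tile and rod at rest (all of step 2 and all of step 3 and value of joint slide between -0.003 and 0.003 m and value of joint tab below 0.002 m and horizontal distance between rod and stand_hole below 0.01 m and z of rod in the frame of stand_hole below -0.034 m and angle between rod's own z axis and vertical below 0.15 rad and linear speed of each of tile, rod below 0.02 m/s); the robot touches nothing.
It fails at once if the gripper touches a specimen (contact force between the fingers and disc0 above 0.5 N or contact force between the fingers and disc1 above 0.5 N or contact force between the fingers and disc2 above 0.5 N or contact force between the fingers and disc3 above 0.5 N).
It fails at once if another thing on the bench is moved more than 40 mm (distance of any of weight, jar, beaker, caliper, marker from where it was at the start of the episode above 0.04 m).
Of disc0, disc1, disc2, disc3 only 2 to 4 are there at a start; the rules pass over those that are not, and their reading is None.
At some moment in a run one of tile may be knocked a few centimetres aside while the robot is not near it.
It also fails if it takes over 208 s, if anything falls off the work surface, if the arm or the gripper's body presses on something with over 40 N, if the wrist force passes 120 N, or if a joint passes its speed limit or range.

## Working session

There is one attempt and no reset: what is moved stays moved. The work goes in short steps, Python scripts to look and compute and a shell command to move; the robot and the scene stay as the last step left them, time stands still between calls to the robot, and variables do not carry over. Pictures are saved under pics/ and viewed, at most 14 in all, crops included, and the job is handed in when it is done.

```bash
mkdir -p pics; ls; cat > h.py <<'E'
import numpy as np, cv2
from rig import observe, get_image, job_done
from scipy.spatial.transform import Rotation as R
def snap(n, f):
    d=get_image(n); cv2.imwrite('pics/'+f,d['color']); np.savez('pics/'+f+'.npz',**d); return d
def load(f): return dict(np.load('pics/'+f+'.npz'))
def ray(d,u,v,fish=False):
    K=np.array(d['camera_matrix']);V=np.array(d['view'])
    x=(u-K[0,2])/K[0,0];y=(v-K[1,2])/K[1,1]
    if fish:
        r=np.hypot(x,y); s=np.sin(r)/r if r>1e-9 else 1; c=np.array([x*s,y*s,np.cos(r)])
    else: c=np.array([x,y,1.])
    return -V[:3,:3].T@V[:3,3], V[:3,:3].T@c
def onz(d,u,v,z,fish=False):
    o,r=ray(d,u,v,fish); return o+r*(z-o[2])/r[2]
def proj(d,p,fish=False):
    K=np.array(d['camera_matrix']);V=np.array(d['view']); c=V[:3,:3]@np.array(p,float)+V[:3,3]
    if fish:
        rr=np.hypot(c[0],c[1]); t=np.arctan2(rr,c[2]); x,y=c[:2]/max(rr,1e-9)*t
    else: x,y=c[:2]/c[2]
    return np.array([K[0,0]*x+K[0,2],K[1,1]*y+K[1,2]])
E
python3 - <<'E'
from h import *
print(observe())
for n in('scene','side','wrist'):
    d=snap(n,n+'0.png'); V=np.array(d['view']); print(n,d['camera_matrix'],-V[:3,:3].T@V[:3,3],V[:3,:3])
E
```

```text
pics
{'clock': 0.0, 'q': array([-1.11742176e+00,  3.53662766e-01,  1.63411792e+00, -2.38406805e-05,
        1.15520793e+00, -2.42325855e-03]), 'qvel': array([ 7.25683294e-05,  3.27188180e-04, -3.17759463e-04, -5.74880684e-04,
       -8.07309711e-04, -1.31377936e-03]), 'joint_torque': array([-3.92858710e-03, -5.93854594e+01, -3.34216082e+01,  6.91573857e-02,
        2.33808631e-02, -1.24635790e-04]), 'position': array([ 274.8542632 , -560.71807269,  180.16154202]), 'eef_rot': array([-3.05903711e+00, -7.09492431e-01,  5.23394299e-04]), 'force': array([-0.26847433, -0.23245606, -0.24562472]), 'moment': array([0.00663075, 0.03097876, 0.02585004]), 'grasp_force': 0.0, 'finger_gap': 91.63725332084059}
scene [[455.87214485   0.         281.8173271 ]
 [  0.         455.87214485 209.62572599]
 [  0.           0.           1.        ]] [ 858.2400165  -108.36388133 1120.34419732] [[ 5.06181419e-02  9.98717692e-01 -8.80604312e-04]
 [ 9.50204885e-01 -4.84307937e-02 -3.07839463e-01]
 [-3.07487367e-01  1.47455071e-02 -9.51437906e-01]]
side [[454.06066985   0.         273.43571729]
 [  0.         454.06066985 214.06292026]
 [  0.           0.           1.        ]] [ 605.57731574 -450.6270548  1284.5908189 ] [[ 0.95958491  0.28128476  0.00870026]
 [ 0.2705986  -0.91375703 -0.30302555]
 [-0.07728654  0.29313302 -0.95294272]]
wrist [[325.1922621    0.         281.61465299]
 [  0.         325.1922621  212.55467712]
 [  0.           0.           1.        ]] [ 336.90217179 -532.0064318   384.16238066] [[ 4.41046181e-01 -8.97484002e-01 -8.56029220e-04]
 [-8.69353949e-01 -4.27458909e-01  2.47997162e-01]
 [-2.22939403e-01 -1.08634009e-01 -9.68760380e-01]]
```

View pics/scene0.png

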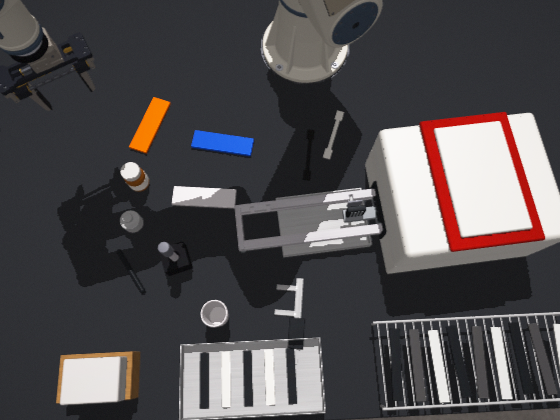

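View pics/side0.png

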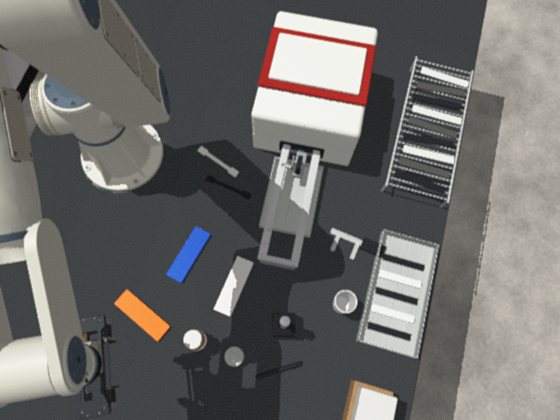

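The scene view shows the meter at right with the slide running out towards world −y, i.e. left in the image. The grip is at about (355,208), the white tile at (204,196), the rod at (165,248) and its block at (177,258). I'll zoom in for the numbers.

```bash
python3 - <<'E'
import cv2,numpy as np
a=cv2.imread('pics/scene0.png')[170:275,145:400]; a=cv2.resize(a,None,fx=3.1,fy=3.1,interpolation=cv2.INTER_CUBIC)
b=cv2.imread('pics/side0.png')[130:345,200:350]
cv2.imwrite('pics/c1.png',a)
b=cv2.resize(b,None,fx=2.7,fy=2.7,interpolation=cv2.INTER_CUBIC);cv2.imwrite('pics/c2.png',b);print(a.shape,b.shape)
E
```

```text
(326, 790, 3) (580, 405, 3)
```

View pics/c1.png

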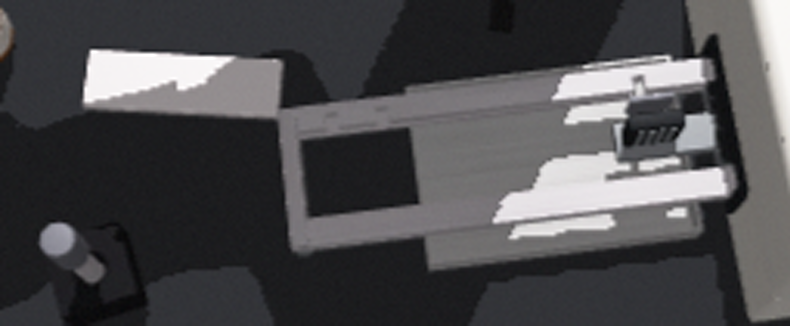

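View pics/c2.png

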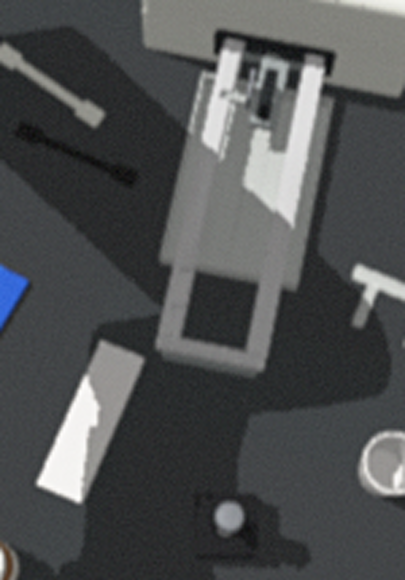

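```bash
python3 - <<'E'
from h import *
s=load('scene0.png');t=load('side0.png')
S=lambda x,y,z:onz(s,145+x/3.1,170+y/3.1,z)[:2].round(1)
T=lambda x,y,z:onz(t,200+x/2.7,130+y/2.7,z)[:2].round(1)
print('rail end S',S(279,112,62),S(295,249,62),'T',T(157,349,62),T(265,369,62))
print('rail near face S',S(710,60,62),S(732,172,62))
print('grip top S',[S(*p,104) for p in((632,100),(681,96),(683,118),(628,124))],'T',[T(*p,104) for p in((262,66),(280,66),(272,118),(255,112))])
print('tile S',[S(*p,10) for p in((90,49),(283,61),(280,117),(84,105))],'T',[T(*p,10) for p in((102,341),(144,358),(80,502),(36,486))])
print('rodtop S',S(58,240,150),'T',T(229,517,150))
print('block',[S(*p,50) for p in((60,236),(122,222),(145,300),(66,322))],[T(*p,50) for p in((196,493),(256,500),(254,556),(194,553))])
print('tray',[S(*p,25) for p in((405,86),(428,269),(700,236))])
E
```

```text
rail end S [ 501.4 -205.9] [ 612.5 -195.8] T [ 502.8 -211. ] [ 613.4 -199.8]
rail near face S [475.2 138.7] [568.6 145.3]
grip top S [array([519.6,  66. ]), array([518.3, 103.5]), array([535.9, 103.2]), array([538.5,  61.2])] T [array([524.2, 102.6]), array([542.4, 108.1]), array([549.9,  48.5]), array([531.1,  50. ])]
tile S [array([ 420. , -368.2]), array([ 439. , -206.5]), array([ 488.3, -209.9]), array([ 469.5, -372.1])] T [array([ 440.1, -209.1]), array([ 488.1, -214. ]), array([ 469.4, -374.5]), array([ 421.4, -372. ])]
rodtop S [ 618.  -354.8] T [ 617.5 -357.6]
block [array([ 590.1, -378.7]), array([ 581.4, -330.8]), array([ 643.7, -312.3]), array([ 657.6, -372.2])] [array([ 580.9, -336.3]), array([ 639.7, -326.1]), array([ 652.1, -378.2]), array([ 595.2, -391.9])]
tray [array([ 471.7, -105.5]), array([625.3, -94.5]), array([609.7, 122.6])]
```

```bash
cat >> h.py <<'E'
def go(x,y,z,phi):
    o=observe(); M=R.from_rotvec(o['eef_rot']).as_matrix()
    s=M.T@(np.array([x,y,z])-o['position']); f=np.arctan2(M[1,0],M[0,0])
    print('t',round(o['clock'],2),'pos',o['position'].round(1),'phi',round(f,3),'tilt',M[:2,2].round(4),'| shift',s.round(1),'twist',round(-(phi-f),3),'F',np.round(o['force'],1),'gap',round(o['finger_gap'],1),'grip',round(o['grasp_force'],1))
E
python3 -m handwheel '{"claw":[0,0,0,0,0,0,0,0,0,0],"xyz":[[40,-35,-60],[90,-80,-69],[140,-125,-69],[186,-166,-69],[232,-207,-69],[278,-248,-69],[324,-290,-69],[370,-331,-69],[416,-372,-69],[462,-413,-69]],"twist":[-0.1,-0.25,-0.4,-0.55,-0.7,-0.85,-1.0,-1.15,-1.2,-1.2]}'
python3 -c "
from h import *
go(535,79,250,1.656)"
```

```text
clock: 1.4
position: [501.7, -1.8, 250.0]
eef_rot: [2.124, 2.314, 0.0]
force: [0.5, -1.5, 0.4]
finger_gap: 91.6
grasp_force: 0.0
t 1.4 pos [501.7  -1.8 250. ] phi 1.657 tilt [ 0.0004 -0.0001] | shift [77.7 40.1 -0. ] twist 0.001 F [ 0.5 -1.5  0.4] gap 91.6 grip 0.0
```

```bash
python3 -m handwheel '{"claw":[0,0,0,0,0,0,0,0,0,0],"xyz":[[20,10,0],[20,35,0],[20,35,0],[20,35,0],[20,35,0],[20,35,0],[20,35,0],[20,35,0],[20,35,0],[20,35,0]],"twist":[0,0,0,0,0,0,0,0,0,0]}'
python3 -c "
from h import *
d=snap('wrist','w1.png'); go(535,79,250,1.656)"
```

```text
clock: 2.65
position: [534.5, 19.1, 249.9]
eef_rot: [-2.125, -2.314, 0.0]
force: [0.3, -0.8, -0.0]
finger_gap: 91.7
grasp_force: 0.0
t 2.7 pos [534.5  19.1 249.9] phi 1.656 tilt [ 0. -0.] | shift [59.7  5.6 -0.1] twist -0.0 F [-0.7  0.2  0.6] gap 92.0 grip 0.0
```

View pics/w1.png

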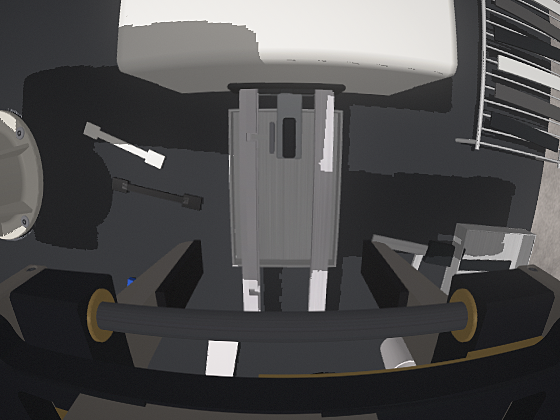

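```bash
python3 - <<'E'
from h import *
d=load('w1.png'); W=lambda u,v,z:onz(d,u,v,z,True)[:2].round(1)
print('grip',W(283,117,104),W(295,117,104),W(283,158,104),W(295,158,104),'tab',W(269,138,100),W(275,138,100))
print('L rail',W(240,92,62),W(245,260,62),'R rail',W(334,92,62),W(328,260,62))
E
```

```text
grip [528.3 101.8] [540.9 102.9] [532.1  57.8] [544.9  58.9] tab [515.2  77.9] [521.6  78.4]
L rail [474.5 130.2] [494.5 -81.3] R rail [586.3 140.3] [602.8 -72.1]
```

```bash
python3 -m handwheel '{"claw":[0,0,0,0,0,0,0,0,0,0],"xyz":[[30,6,0],[61,6,0],[61,6,40],[61,6,80],[61,6,120],[61,6,145],[61,6,165],[61,6,177],[61,6,177],[61,6,177]],"twist":[0,0,0,0,0,0,0,0,0,0]}'
python3 -c "
from h import *
d=snap('wrist','w2.png'); go(535.5,80,73,1.658)"
```

```text
clock: 3.95
position: [535.9, 80.4, 73.6]
eef_rot: [2.125, 2.313, 0.001]
force: [0.3, -0.3, 0.2]
finger_gap: 92.3
grasp_force: 0.0
t 4.0 pos [536.   80.4  73.8] phi 1.656 tilt [0.0014 0.0002] | shift [-0.4 -0.5  0.7] twist -0.002 F [-0.3 -0.1  0.7] gap 92.1 grip 0.0
```

```bash
python3 -m handwheel '{"claw":[0.4,0.7,1,1,1,1,1,1,1,1],"xyz":[[0,0,0],[0,0,0],[0,0,0],[0,0,0],[0,0,0],[0,0,0],[0,0,0],[0,0,0],[0,0,0],[0,0,0]],"twist":[0,0,0,0,0,0,0,0,0,0]}' 30
python3 -c "
from h import *
go(535.5,80,73,1.658)"
```

```text
clock: 5.25
position: [535.3, 80.3, 72.9]
eef_rot: [-2.125, -2.314, -0.0]
force: [-0.3, -0.1, -0.2]
finger_gap: 0.6
grasp_force: 0.0
t 5.25 pos [535.3  80.3  72.9] phi 1.656 tilt [-0.  0.] | shift [-0.3  0.2 -0.1] twist -0.002 F [-0.3 -0.1 -0.2] gap 0.6 grip 0.0
```

```bash
python3 -c "
from h import *
d=snap('wrist','w3.png'); d=snap('scene','s3.png');a=cv2.imread('pics/s3.png')[150:290,250:420];a=cv2.resize(a,None,fx=2.3,fy=2.3,interpolation=2)
b=cv2.imread('pics/w3.png')[:322,90:490]
cv2.imwrite('pics/c3.png',np.hstack([a,b[:322]]))"
```

```text
(no output)
```

View pics/c3.png

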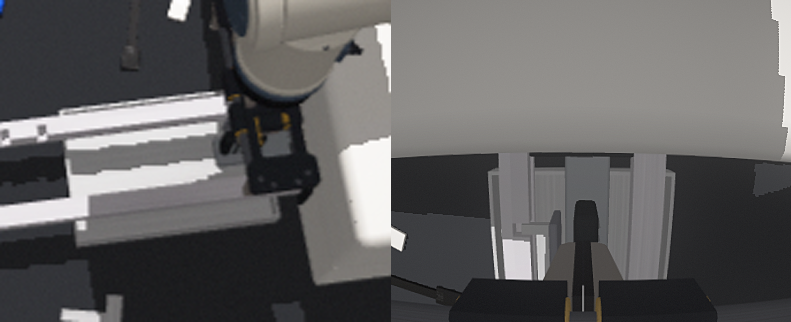

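```bash
python3 -c "
from h import *
d=load('w3.png')
for p in [(274,200),(297,200),(285,245)]:
  print([onz(d,*p,z,True).round(1)[:2] for z in (64,82,104)])
print('tcp',proj(d,(535.3,80.3,73),True),proj(d,(535.3,102,104),True),proj(d,(535.3,58,104),True), proj(d,(535.3,80,180),True))
a=cv2.imread('pics/w2.png')[120:400,130:440];b=cv2.imread('pics/w3.png')[120:400,130:440]
cv2.imwrite('pics/c4.png',cv2.resize(np.hstack([a,b]),(800,361)))"
```

```text
[array([527.8, 101.8]), array([527.9, 105.7]), array([528. , 110.5])]
[array([543.1, 103.1]), array([541.9, 106.9]), array([540.5, 111.5])]
[array([538. ,  70.6]), array([537.2,  77.1]), array([536.3,  85.1])]
tcp [282.43570425 235.58316338] [285.97310257 216.09119498] [279.29105434 287.32119263] [282.99164715 330.57423369]
```

View pics/c4.png

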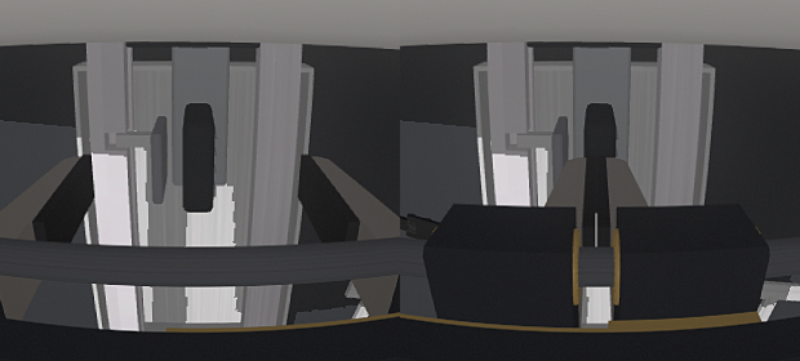

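```bash
python3 - <<'E'
from h import *
a=load('w1.png');b=load('w2.png');s=load('scene0.png');t=load('side0.png')
def tri(*rs):
    A=np.zeros((3,3));B=np.zeros(3)
    for o,r in rs:
        r=r/np.linalg.norm(r);P=np.eye(3)-np.outer(r,r);A+=P;B+=P@o
    return np.linalg.solve(A,B).round(1)
for n,p,q in(('far',(289,117),(283.4,199.8)),('near',(289,158),(283.4,284.3)),('tabfar',(272,122),(254,210.7)),('tabnear',(271,153),(252.4,278.9))):
    print(n,tri(ray(a,*p,True),ray(b,*q,True)))
print(np.linalg.inv(np.array(b['view']))[:3,3], observe()['position'])
print('S far/near top in S', proj(s,(533,102,104)),proj(s,(537,58,104)), 'c1',(proj(s,(537,58,104))-[145,170])*3.1)
E
```

```text
far [534.9 103.8  70.6]
near [538.5  58.  100.2]
tabfar [516.2  96.1  75.5]
tabnear [519.2  62.1 104.4]
[529.3701237  147.94606254 277.54252677] [535.26179129  80.32931404  72.8758519 ]
S far/near top in S [364.6873656  206.91549784] [346.16619725 209.44217028] c1 [623.61521146 122.27072786]
```

```bash
python3 -c "
from h import *
a=cv2.imread('pics/w3.png')[185:325,215:355];cv2.imwrite('pics/c5.png',cv2.convertScaleAbs(cv2.resize(a,None,fx=4.2,fy=4.2,interpolation=2),alpha=1.8,beta=25))
d=load('w3.png')
for z in(73,92,112,140):print(z,proj(d,(525,88,z),True),proj(d,(545,88,z),True))"
```

```text
73 [267.74194287 223.13627101] [298.21603604 225.65366554]
92 [266.43098623 232.02675485] [299.76064219 234.75237011]
112 [264.7681792  243.36509308] [301.71699867 246.34244939]
140 [261.764622   264.02507513] [305.24206246 267.41690467]
```

View pics/c5.png

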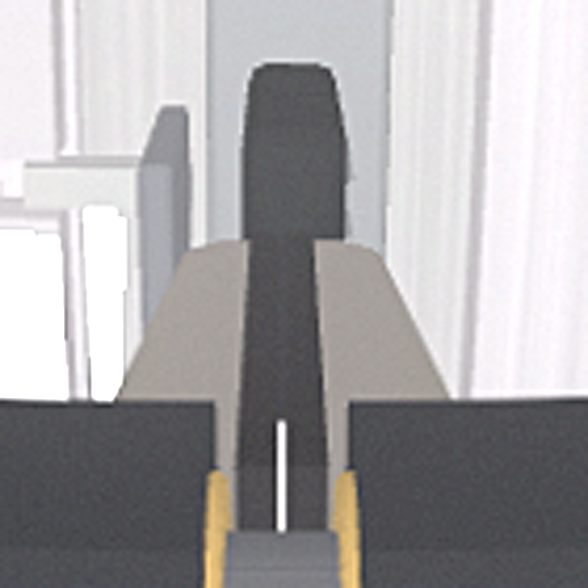

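```bash
python3 -m handwheel '{"claw":[1,1,1,1,1,1,1,1,1,1],"xyz":[[0,0,0.5],[0,0,0.5],[0,0,1],[0,0,1],[0,0,1.5],[0,0,1.5],[0,0,2],[0,0,2],[0,0,2],[0,0,2]],"twist":[0,0,0,0,0,0,0,0,0,0]}'
```

```text
clock: 6.6
position: [535.3, 80.3, 70.9]
eef_rot: [-2.125, -2.314, -0.0]
force: [-0.1, -0.7, 0.6]
finger_gap: 0.6
grasp_force: 0.0
```

```bash
python3 -m handwheel '{"claw":[1,1,1,1,1,1,1,1,1,1],"xyz":[[0,0,0.5],[0,0,1],[0,0,1.5],[0,0,2],[0,0,2.5],[0,0,3],[0,0,3.5],[0,0,4],[0,0,4],[0,0,4]],"twist":[0,0,0,0,0,0,0,0,0,0]}'
```

```text
clock: 7.85
position: [535.5, 80.3, 70.4]
eef_rot: [2.125, 2.313, 0.001]
force: [-14.8, -2.4, 41.7]
finger_gap: -0.0
grasp_force: 21.1
```

```bash
python3 -m handwheel '{"claw":[1,1,0,0,0,0,0,0,0,0],"xyz":[[0,0,-6],[0,0,-10],[0,0,-10],[0,0,-10],[0,0,-10],[0,0,-10],[0,0,-10],[0,0,-5],[0,0,0],[0,0,2]],"twist":[0,0,0,0,0,0,0,0,0,0]}'
python3 -m handwheel '{"claw":[0,0,0,0,0,0,0,0,0,0],"xyz":[[0,0,1],[0,0,2],[0,0,3],[0,0,4],[0,0,5],[0,0,6],[0,0,7],[0,0,8],[0,0,8],[0,0,8]],"twist":[0,0,0,0,0,0,0,0,0,0]}'
python3 -c "
from h import *
d=snap('wrist','w4.png');go(535.5,80,40,1.658)
cv2.imwrite('pics/c6.png',d['color'][100:330,130:440])"
```

```text
clock: 9.1
position: [534.9, 80.2, 64.3]
eef_rot: [-2.125, -2.313, 0.001]
force: [-0.4, 0.3, 0.4]
finger_gap: 78.0
grasp_force: 0.0
clock: 10.35
position: [535.3, 80.3, 56.9]
eef_rot: [2.125, 2.314, 0.0]
force: [0.3, -0.3, -0.4]
finger_gap: 92.0
grasp_force: 0.0
t 10.4 pos [535.3  80.3  56.9] phi 1.656 tilt [0.0001 0.    ] | shift [-0.3  0.2 16.9] twist -0.002 F [ 0.   0.3 -0.4] gap 91.8 grip 0.0
```

View pics/c6.png

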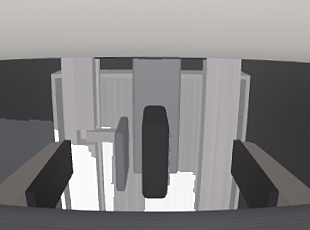

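The picture shows the fingers open either side of the black grip at (155,150) in the crop, with no contact at a reported z of 57. So the real fingertips sit about 33 mm above the reported TCP. I'll go down further and grip.

```bash
python3 -m handwheel '{"claw":[0,0,0,0,0,0,0,0,0,0],"xyz":[[0,0,2],[0,0,4],[0,0,6],[0,0,8],[0,0,10],[0,0,12],[0,0,14],[0,0,15],[0,0,15],[0,0,15]],"twist":[0,0,0,0,0,0,0,0,0,0]}'
python3 -m handwheel '{"claw":[0.3,0.5,0.6,0.7,0.8,0.9,1,1,1,1],"xyz":[[0,0,0],[0,0,0],[0,0,0],[0,0,0],[0,0,0],[0,0,0],[0,0,0],[0,0,0],[0,0,0],[0,0,0]],"twist":[0,0,0,0,0,0,0,0,0,0]}' 25
```

```text
clock: 11.65
position: [535.3, 80.3, 41.9]
eef_rot: [2.125, 2.314, 0.0]
force: [0.0, 0.4, -0.6]
finger_gap: 92.1
grasp_force: 0.0
clock: 12.9
position: [534.5, 80.2, 41.7]
eef_rot: [-2.124, -2.313, 0.002]
force: [-3.8, -1.0, 2.7]
finger_gap: 18.6
grasp_force: 25.0
```

```bash
python3 -m handwheel '{"claw":[1,1,1,1,1,1,1,1,1,1],"xyz":[[-15,0,0],[-40,0,0],[-65,0,0],[-90,0,0],[-115,0,0],[-140,0,0],[-165,0,0],[-185,0,0],[-198,0,0],[-205,0,0]],"twist":[0,0,0,0,0,0,0,0,0,0]}' 25
python3 -m handwheel '{"claw":[1,1,0.8,0.6,0.4,0.2,0,0,0,0],"xyz":[[-205,0,0],[0,0,0],[0,0,0],[0,0,0],[0,0,0],[0,0,0],[0,0,0],[0,0,0],[0,0,0],[0,0,0]],"twist":[0,0,0,0,0,0,0,0,0,0]}' 2>&1 | head -0
python3 -c "
from h import *
go(535.5,80,40,1.658)"
```

```text
clock: 14.15
position: [550.3, -124.5, 41.7]
eef_rot: [-2.123, -2.311, 0.004]
force: [-10.6, 0.4, 9.9]
finger_gap: 18.7
grasp_force: 25.0
t 15.4 pos [ 552.7 -124.    41.9] phi 1.656 tilt [0.0001 0.    ] | shift [2.047e+02 2.000e-01 1.900e+00] twist -0.002 F [-0.1 -0.4 -1.2] gap 85.8 grip 0.0
```

My second call wrongly repeated −205 in its first row, which briefly jerked the slide outward and back. I'll raise the arm and check where the slide ended up.

```bash
python3 -m handwheel '{"claw":[0,0,0,0,0,0,0,0,0,0],"xyz":[[0,0,-40],[0,0,-80],[0,0,-120],[0,0,-160],[0,0,-180],[0,0,-180],[0,0,-180],[0,0,-180],[0,0,-180],[0,0,-180]],"twist":[0,0,0,0,0,0,0,0,0,0]}' 
python3 -c "
from h import *
d=snap('wrist','w5.png');s=snap('scene','s5.png');go(535.5,80,40,1.658)
a=d['color'][:330,80:480]; b=s['color'][160:270,220:400]
cv2.imwrite('pics/c7.png',np.hstack([a,cv2.resize(b,(400,245),interpolation=2).__class__(np.zeros((0,))) if 0 else cv2.copyMakeBorder(cv2.resize(b,(400,245),interpolation=2),0,85,0,0,0)]))"
```

```text
clock: 16.65
position: [552.5, -123.9, 221.4]
eef_rot: [-2.125, -2.313, 0.001]
force: [-0.2, -0.6, 0.7]
finger_gap: 92.1
grasp_force: 0.0
t 16.75 pos [ 552.6 -123.9  221.7] phi 1.656 tilt [-0.0003  0.0001] | shift [204.6   0.3 181.7] twist -0.002 F [ 0.3 -0.5  0.4] gap 92.0 grip 0.0
```

View pics/c7.png

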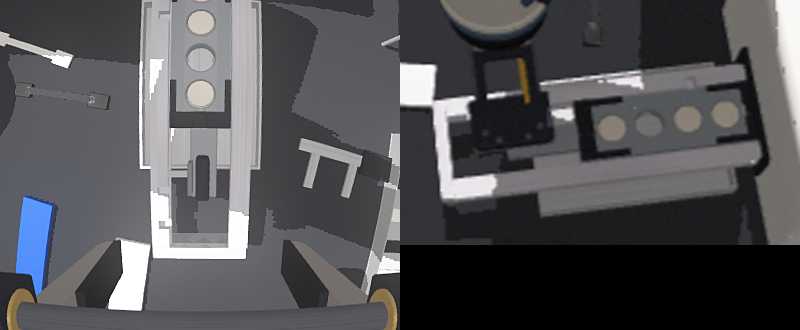

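The slide is drawn out. Bores 0, 2 and 3 hold specimens (wrist crop (200,94), (200,22), then off the top) and bore1 at (200,58) is empty. Next I'll measure the bores, the grip and the rod.

```bash
cat > bores.py <<'E'
from h import *
def blobs(d,fish,box,z=64):
    im=d['color'].astype(int); x0,y0,x1,y1=box; c=im[y0:y1,x0:x1]
    m=((c[...,2]-c[...,0]>14)&(c[...,2]>90)).astype(np.uint8)
    n,l,st,ce=cv2.connectedComponentsWithStats(m)
    for i in range(1,n):
        if st[i,4]>60: print('  disc px',(ce[i]+[x0,y0]).round(1),'area',st[i,4],'->',onz(d,*(ce[i]+[x0,y0]),z,fish)[:2].round(1))
E
python3 - <<'E'
from bores import *
d=load('w5.png');s=load('s5.png')
print('scene');blobs(s,0,(290,190,385,235))
print('wrist');blobs(d,1,(255,0,310,120))
W=lambda u,v,z:onz(d,u,v,z,True)[:2].round(1)
print('bore1 wrist',W(280.5,58,64),'grip near top',W(282,201,100),'far',W(282,155,104))
print('rail end',W(232,258,62),W(326,257,62), 'rail far', W(220,100,62),W(337,100,62))
E
```

```text
scene
  disc px [366.1 211. ] area 99 -> [530.8 112.5]
  disc px [349. 213.] area 99 -> [533.7  70.6]
  disc px [315.1 217.2] area 94 -> [540.2 -12.5]
wrist
  disc px [280.5  22.2] area 445 -> [534.   68.8]
  disc px [280.2  93.4] area 512 -> [540.9 -14.6]
bore1 wrist [537.7  25.8] grip near top [ 552.5 -127.1] far [548.5 -79.9]
rail end [ 498.9 -211. ] [ 612.3 -199.7] rail far [474.6 -26.1] [604.2 -15.2]
```

The slide is only at about 184 mm, so it isn't latched. I'll grip the block again, pull 17 mm, then drag gently at 3 N so the bolt drops in.

```bash
python3 -m handwheel '{"claw":[0,0,0,0,0,0,0,0,0,0],"xyz":[[10,0,20],[20,0,60],[20,0,100],[20,0,130],[20,0,150],[20,0,165],[20,0,175],[20,0,180],[20,0,180],[20,0,180]],"twist":[0,0,0,0,0,0,0,0,0,0]}' 
python3 -m handwheel '{"claw":[0.3,0.5,0.6,0.7,0.8,0.9,1,1,1,1],"xyz":[[0,0,0],[0,0,0],[0,0,0],[0,0,0],[0,0,0],[0,0,0],[0,0,0],[0,0,0],[0,0,0],[0,0,0]],"twist":[0,0,0,0,0,0,0,0,0,0]}' 25
python3 -m handwheel '{"claw":[1,1,1,1,1,1,1,1,1,1],"xyz":[[-2,0,0],[-4,0,0],[-6,0,0],[-8,0,0],[-10,0,0],[-12,0,0],[-14,0,0],[-15,0,0],[-16,0,0],[-16,0,0]],"twist":[0,0,0,0,0,0,0,0,0,0]}'
python3 -m handwheel '{"claw":[1,1,1,1,1,1,1,1,1,1],"xyz":[[0,0,0],[0,0,0],[0,0,0],[0,0,0],[-1,0,0],[-2,0,0],[-3,0,0],[-4,0,0],[-5,0,0],[-5,0,0]],"twist":[0,0,0,0,0,0,0,0,0,0]}' 3
```

```text
clock: 18.0
position: [551.4, -104.1, 42.4]
eef_rot: [2.124, 2.313, 0.001]
force: [0.8, -0.0, -0.2]
finger_gap: 92.1
grasp_force: 0.0
clock: 19.25
position: [548.7, -104.0, 41.6]
eef_rot: [-2.123, -2.311, 0.004]
force: [-7.4, -1.8, 4.9]
finger_gap: 18.4
grasp_force: 25.0
clock: 20.5
position: [549.9, -119.7, 41.6]
eef_rot: [-2.123, -2.311, 0.004]
force: [-7.2, -0.3, 5.4]
finger_gap: 18.5
grasp_force: 25.0
clock: 21.75
position: [550.6, -124.6, 41.4]
eef_rot: [-2.123, -2.311, 0.003]
force: [-6.1, -0.9, 3.4]
finger_gap: 25.0
grasp_force: 3.0
```

```bash
python3 -m handwheel '{"claw":[1,1,1,1,0.5,0.2,0,0,0,0],"xyz":[[-1,0,0],[-2,0,0],[-3,0,0],[-3,0,0],[-3,0,0],[-3,0,0],[-3,0,0],[-3,0,0],[-3,0,0],[-3,0,-1]],"twist":[0,0,0,0,0,0,0,0,0,0]}' 3
python3 -m handwheel '{"claw":[0,0,0,0,0,0,0,0,0,0],"xyz":[[0,0,-40],[0,0,-80],[0,0,-120],[0,0,-150],[0,0,-180],[0,0,-180],[0,0,-180],[0,0,-180],[0,0,-180],[0,0,-180]],"twist":[0,0,0,0,0,0,0,0,0,0]}' 
python3 - <<'E'
from bores import *
d=snap('wrist','w6.png');s=snap('scene','s6.png')
print('scene');blobs(s,0,(270,190,385,240))
print('wrist');blobs(d,1,(255,0,310,160)); go(535,-30,200,1.656)
E
```

```text
clock: 23.0
position: [553.0, -127.9, 42.9]
eef_rot: [-2.125, -2.314, 0.0]
force: [1.0, 0.7, -0.9]
finger_gap: 83.2
grasp_force: 0.0
clock: 24.25
position: [552.8, -127.9, 222.4]
eef_rot: [-2.125, -2.313, 0.001]
force: [0.2, -0.2, 0.2]
finger_gap: 91.8
grasp_force: 0.0
scene
  disc px [356.5 212.1] area 99 -> [532.3  89.1]
  disc px [339.8 214.1] area 99 -> [535.4  47.9]
  disc px [305.4 218.3] area 94 -> [541.8 -36.1]
wrist
  disc px [280.7   7.8] area 295 -> [532.9  83.4]
  disc px [281.2  38.3] area 434 -> [536.7  45.5]
  disc px [280.2 110.5] area 485 -> [542.7 -37.6]
t 24.35 pos [ 552.9 -127.9  222.6] phi 1.656 tilt [-0.0004  0.0001] | shift [99.  -9.5 22.7] twist -0.0 F [-0.4 -0.9  1.2] gap 92.0 grip 0.0
```

```bash
python3 - <<'E'
from h import *
for f,c in(('w1.png',(536,80)),('w5.png',(551.5,-104)),('w6.png',(553,-127))):
    d=load(f); g=cv2.cvtColor(d['color'],cv2.COLOR_BGR2GRAY)
    for dy in(-5,5):
        u,v=proj(d,(c[0]-dy*.087,c[1]+dy,104),True); print(f,round(u,1),round(v,1),list(zip(range(int(u)-30,int(u)+16,2),g[int(v),int(u)-30:int(u)+16:2])))
    u,v=proj(d,(c[0],c[1],104),True); print('col',int(v)-40,g[int(v)-40:int(v)+40:2,int(u)])
E
```

```text
w1.png 288.5 142.4 [(258, np.uint8(113)), (260, np.uint8(114)), (262, np.uint8(116)), (264, np.uint8(116)), (266, np.uint8(112)), (268, np.uint8(119)), (270, np.uint8(79)), (272, np.uint8(83)), (274, np.uint8(82)), (276, np.uint8(101)), (278, np.uint8(97)), (280, np.uint8(100)), (282, np.uint8(68)), (284, np.uint8(40)), (286, np.uint8(43)), (288, np.uint8(43)), (290, np.uint8(43)), (292, np.uint8(42)), (294, np.uint8(37)), (296, np.uint8(107)), (298, np.uint8(98)), (300, np.uint8(94)), (302, np.uint8(119))]
w1.png 288.5 133.1 [(258, np.uint8(108)), (260, np.uint8(115)), (262, np.uint8(115)), (264, np.uint8(116)), (266, np.uint8(112)), (268, np.uint8(121)), (270, np.uint8(80)), (272, np.uint8(85)), (274, np.uint8(71)), (276, np.uint8(100)), (278, np.uint8(99)), (280, np.uint8(100)), (282, np.uint8(68)), (284, np.uint8(38)), (286, np.uint8(44)), (288, np.uint8(43)), (290, np.uint8(45)), (292, np.uint8(45)), (294, np.uint8(35)), (296, np.uint8(109)), (298, np.uint8(100)), (300, np.uint8(96)), (302, np.uint8(110))]
col 97 [103 104 103 103 101 103 101 101 102 102  84  44  46  45  46  46  
[... 1799 characters left out ...]
uint8(76))]
w6.png 282.5 192.8 [(252, np.uint8(173)), (254, np.uint8(174)), (256, np.uint8(174)), (258, np.uint8(174)), (260, np.uint8(173)), (262, np.uint8(174)), (264, np.uint8(174)), (266, np.uint8(181)), (268, np.uint8(122)), (270, np.uint8(128)), (272, np.uint8(95)), (274, np.uint8(153)), (276, np.uint8(62)), (278, np.uint8(68)), (280, np.uint8(68)), (282, np.uint8(67)), (284, np.uint8(67)), (286, np.uint8(68)), (288, np.uint8(54)), (290, np.uint8(138)), (292, np.uint8(142)), (294, np.uint8(146)), (296, np.uint8(79))]
col 157 [144 144 144 142 144 143 144 153  50  59  59  63  65  67  67  65  67  67
  67  68  68  69  70  69  71  70  70  70  70  89  84 108 103 105 106 107
 103 132 131 126]
```

```bash
python3 - <<'E'
from h import *
for f,u,a,b in(('w1.png',288.5,117.5,158),('w5.png',282,154.5,200),('w6.png',282,172.5,216)):
    d=load(f); print(f,onz(d,u,a,104,True).round(1),onz(d,u,b,104,True).round(1))
E
```

```text
w1.png [534.1 101.7 104. ] [538.   58.3 104. ]
w5.png [548.4 -79.4 104. ] [ 552.4 -125.2  104. ]
w6.png [ 550.3 -101.4  104. ] [ 554.1 -146.1  104. ]
```

The bolt is still riding on the rail: in the picture the tab is 2 px from the block instead of 7.5 px. The slide is close to 205 but unlatched, so I'll nudge the grip's outer end inward with closed fingers and watch the force.

```bash
python3 -m handwheel '{"claw":[1,1,1,1,1,1,1,1,1,1],"xyz":[[-20,0,0],[-36,0,0],[-36,0,40],[-36,0,80],[-36,0,120],[-36,0,150],[-36,0,170],[-36,0,178],[-36,0,178],[-36,0,178]],"twist":[0,0,0,0,0,0,0,0,0,0]}' 10
python3 -m handwheel '{"claw":[1,1,1,1,1,1,1,1,1,1],"xyz":[[2,0,0],[4,0,0],[5,0,0],[6,0,0],[7,0,0],[8,0,0],[8,0,0],[8,0,0],[8,0,0],[8,0,0]],"twist":[0,0,0,0,0,0,0,0,0,0]}'
```

```text
clock: 25.6
position: [556.8, -164.3, 45.8]
eef_rot: [2.124, 2.313, 0.001]
force: [-0.8, 0.8, 0.6]
finger_gap: 0.7
grasp_force: 0.0
clock: 26.85
position: [555.3, -155.6, 44.8]
eef_rot: [-2.125, -2.313, -0.0]
force: [0.5, -0.2, 0.5]
finger_gap: 0.3
grasp_force: 0.1
```

```bash
python3 -m handwheel '{"claw":[1,1,1,1,1,1,1,1,1,1],"xyz":[[0.5,0,0],[1,0,0],[1.5,0,0],[2,0,0],[2.5,0,0],[3,0,0],[3,0,0],[3,0,0],[3,0,0],[3,0,0]],"twist":[0,0,0,0,0,0,0,0,0,0]}'
```

```text
clock: 28.1
position: [555.1, -152.8, 44.9]
eef_rot: [-2.125, -2.314, -0.0]
force: [-0.1, -0.1, 0.1]
finger_gap: 0.5
grasp_force: 0.1
```

```bash
python3 -m handwheel '{"claw":[1,1,1,1,1,1,1,1,1,1],"xyz":[[0.5,0,0],[1,0,0],[1.5,0,0],[2,0,0],[2.5,0,0],[3,0,0],[3,0,0],[3,0,0],[3,0,0],[3,0,0]],"twist":[0,0,0,0,0,0,0,0,0,0]}'
python3 - <<'E'
from bores import *
s=snap('scene','s7.png');blobs(s,0,(270,190,385,240))
d=load('s6.png');dd=np.abs(s['color'].astype(int)-d['color']).sum(2)[200:230,320:380];print(dd.max())
E
```

```text
clock: 29.35
position: [555.1, -152.2, 45.0]
eef_rot: [2.122, 2.313, -0.003]
force: [-0.8, -13.4, -3.1]
finger_gap: 0.5
grasp_force: 7.0
  disc px [359.1 211.8] area 96 -> [531.9  95.3]
  disc px [342.  213.9] area 98 -> [535.3  53.3]
341
```

```bash
python3 -m handwheel '{"claw":[1,1,1,1,0,0,0,0,0,0],"xyz":[[-4,0,0],[-8,0,0],[-8,0,-30],[-8,0,-80],[-8,0,-130],[-8,0,-178],[20,0,-178],[30,0,-178],[30,0,-178],[30,0,-178]],"twist":[0,0,0,0,0,0,0,0,0,0]}' 10
python3 - <<'E'
from bores import *
s=snap('scene','s8.png');blobs(s,0,(270,190,385,240))
d=snap('wrist','w8.png');blobs(d,1,(255,0,310,160));g=cv2.cvtColor(d['color'],cv2.COLOR_BGR2GRAY)
for y in(-117,-122):
    u,v=proj(d,(552.5,y,104),True);u,v=int(u),int(v);print(u-36,v,g[v,u-36:u+20])
go(617.7,-356,240,1.656)
E
```

```text
clock: 30.65
position: [552.1, -120.3, 222.1]
eef_rot: [-2.124, -2.313, 0.001]
force: [0.2, -0.1, -0.8]
finger_gap: 58.3
grasp_force: 0.0
  disc px [358.9 211.8] area 99 -> [532.   94.8]
  disc px [341.8 214.1] area 97 -> [535.5  52.8]
  disc px [307.6 218.2] area 98 -> [541.8 -30.8]
  disc px [280.6   7.9] area 379 -> [532.1  90.7]
  disc px [280.6  40. ] area 478 -> [535.6  50.8]
  disc px [280.3 112.6] area 517 -> [542.4 -32.5]
246 195 [219 192 182 182 184 181 169 169 170 171 163 162 162 164 165 143 126 134
 134 136 115 112  82  71 118 152 155 155 161 112  69  69  73  72  73  73
  72  73  72  73  72  67  59 127 156 153 152 152 155 155  89  75  77  78
  78  80]
246 200 [255 255 236 179 203 148 109 109 111 111 116  86  83  84  83  81 128 135
 135 136 117 112  80  73 121 153 154 154 162 113  70  70  72  72  72  74
  74  74  72  73  73  69  62 108 147 154 152 153 155 153  88  77  79  79
  79  79]
t 30.75 pos [ 552.2 -120.4  222.3] phi 1.655 tilt [-0.0009  0.0001] | shift [-240.3   45.4  -17.8] twist -0.001 F [ 0.1 -0.  -0.5] gap 66.5 grip 0.0
```

The tab is out again (6 px wider gap) and the bores measure where expected, so the slide is latched. Next, fetch the rod.

```bash
python3 -m handwheel '{"claw":[0,0,0,0,0,0,0,0,0,0],"xyz":[[-20,5,-18],[-70,20,-18],[-125,35,-18],[-180,45,-18],[-225,45,-18],[-240,45,-18],[-240,45,-18],[-240,45,-18],[-240,45,-18],[-240,45,-18]],"twist":[0,0,0,0,0,0,0,0,0,0]}'
python3 - <<'E'
from bores import *
d=snap('wrist','w9.png');go(617.7,-356.5,77,1.656)
cv2.imwrite('pics/w9b.png',d['color'])
print(proj(d,(617.7,-356.5,150),True),proj(d,(617.7,-356.5,102),True))
E
```

```text
clock: 32.0
position: [617.7, -354.3, 241.3]
eef_rot: [2.124, 2.315, 0.0]
force: [-0.2, 0.8, 0.4]
finger_gap: 91.9
grasp_force: 0.0
t 32.05 pos [ 617.7 -354.5  241.2] phi 1.657 tilt [ 0.0002 -0.0001] | shift [ -1.9  -0.2 164.2] twist 0.001 F [ 0.1 -1.  -0.2] gap 92.0 grip 0.0
[281.89079895 206.75266968] [281.85054116 196.46110755]
```

View pics/w9.png

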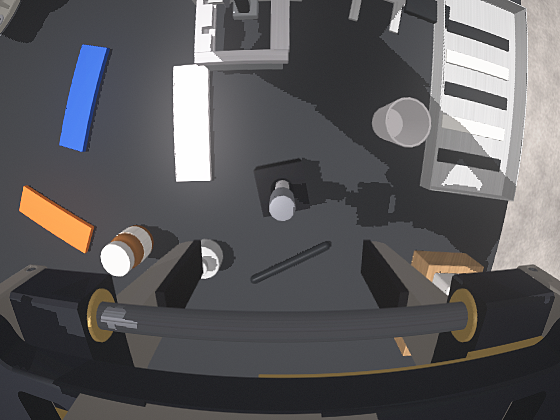

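The rod's top is at (282,207), matching the prediction to within 1 px, and nothing is near the fingers. Now I'll descend and grip.

```bash
python3 -m handwheel '{"claw":[0,0,0,0,0,0,0,0,0,0],"xyz":[[-2,0,30],[-2,0,70],[-2,0,105],[-2,0,130],[-2,0,145],[-2,0,155],[-2,0,161],[-2,0,164],[-2,0,164],[-2,0,164]],"twist":[0,0,0,0,0,0,0,0,0,0]}'
python3 -m handwheel '{"claw":[0.3,0.5,0.6,0.7,0.8,0.9,1,1,1,1],"xyz":[[0,0,0],[0,0,0],[0,0,0],[0,0,0],[0,0,0],[0,0,0],[0,0,0],[0,0,0],[0,0,0],[0,0,0]],"twist":[0,0,0,0,0,0,0,0,0,0]}' 45
```

```text
clock: 33.3
position: [618.0, -357.4, 77.4]
eef_rot: [2.125, 2.313, 0.0]
force: [0.7, -0.4, 0.4]
finger_gap: 91.9
grasp_force: 0.0
clock: 34.55
position: [617.7, -357.2, 76.9]
eef_rot: [-2.125, -2.314, 0.0]
force: [0.4, -0.4, -0.1]
finger_gap: 25.3
grasp_force: 45.0
```

```bash
python3 -m handwheel '{"claw":[1,1,1,1,1,1,1,1,1,1],"xyz":[[0,0,-5],[0,0,-15],[0,0,-30],[0,0,-45],[0,0,-70],[0,0,-100],[0,0,-125],[0,0,-130],[0,0,-130],[0,0,-130]],"twist":[0,0,0,0,0,0,0,0,0,0]}'
python3 -c "
from h import *
go(542.1,-32,207,1.656)"
```

```text
clock: 35.8
position: [617.0, -356.9, 205.5]
eef_rot: [-2.124, -2.312, 0.001]
force: [0.3, 0.4, -1.4]
finger_gap: 25.4
grasp_force: 45.0
t 35.8 pos [ 617.  -356.9  205.5] phi 1.656 tilt [-0.0017  0.001 ] | shift [330.1 -47.1  -1. ] twist -0.0 F [ 0.3  0.4 -1.4] gap 25.4 grip 45.0
```

```bash
python3 -m handwheel '{"claw":[1,1,1,1,1,1,1,1,1,1],"xyz":[[40,-7,0],[95,-14,0],[150,-22,0],[205,-30,0],[260,-38,0],[305,-44,0],[330,-47,0],[330,-47,0],[330,-47,0],[330,-47,0]],"twist":[0,0,0,0,0,0,0,0,0,0]}'
python3 -m handwheel '{"claw":[1,1,1,1,1,1,1,1,1,1],"xyz":[[0,0,20],[0,0,50],[0,0,62],[0,0,68],[0,0,72],[0,0,72],[0,0,72],[0,0,72],[0,0,72],[0,0,72]],"twist":[0,0,0,0,0,0,0,0,0,0]}'
python3 - <<'E'
from bores import *
go(542.1,-32,117,1.656)
d=snap('wrist','w10.png');s=snap('scene','s10.png')
a=d['color'][60:330,200:380];b=s['color'][140:260,260:420]
cv2.imwrite('pics/c10.png',np.hstack([cv2.resize(a,(400,600)),cv2.copyMakeBorder(cv2.resize(b,(400,300),interpolation=2),0,300,0,0,0)]))
E
```

```text
clock: 37.05
position: [543.0, -33.4, 206.6]
eef_rot: [-2.126, -2.313, 0.001]
force: [-0.7, -0.2, -0.3]
finger_gap: 25.7
grasp_force: 45.0
clock: 38.3
position: [542.9, -32.4, 135.0]
eef_rot: [2.125, 2.314, 0.0]
force: [0.4, -0.3, -2.1]
finger_gap: 25.3
grasp_force: 45.0
t 38.3 pos [542.9 -32.4 135. ] phi 1.656 tilt [0.0001 0.    ] | shift [ 0.5 -0.7 18. ] twist -0.0 F [ 0.4 -0.3 -2.1] gap 25.3 grip 45.0
```

View pics/c10.png

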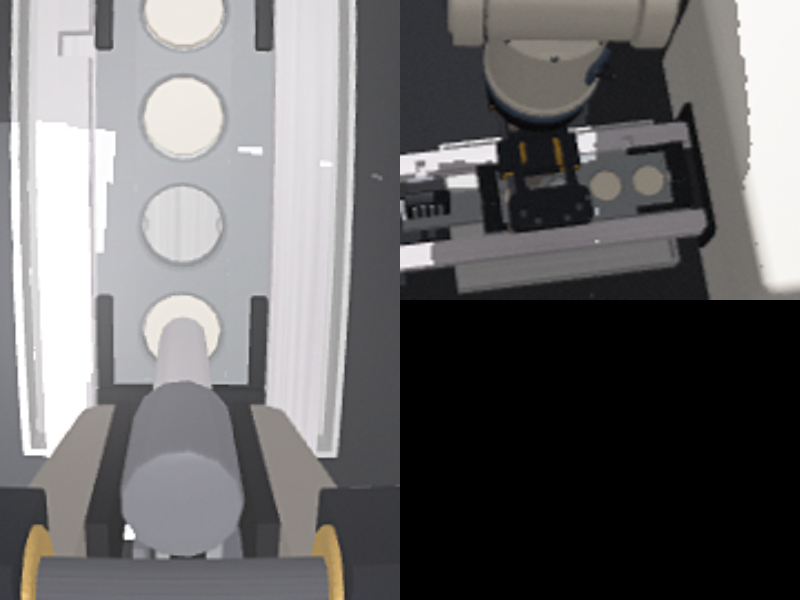

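The rod end sits centred over the disc in bore0, at crop (182,325), with bore1 empty above it. Now push.

```bash
python3 -m handwheel '{"claw":[1,1,1,1,1,1,1,1,1,1],"xyz":[[0,0,3],[0,0,5],[0,0,7],[0,0,9],[0,0,11],[0,0,13],[0,0,15],[0,0,17],[0,0,19],[0,0,20]],"twist":[0,0,0,0,0,0,0,0,0,0]}'
python3 -m handwheel '{"claw":[1,1,1,1,1,1,1,1,1,1],"xyz":[[0,0,0],[0,0,-10],[0,0,-20],[0,0,-30],[42,0,-40],[84,0,-40],[84,0,-40],[84,0,-40],[84,0,-40],[84,0,-40]],"twist":[0,0,0,0,0,0,0,0,0,0]}'
python3 - <<'E'
from bores import *
d=snap('wrist','w11.png');s=snap('scene','s11.png')
blobs(s,0,(270,190,385,240));blobs(d,1,(255,0,310,220),64)
go(535.3,52,117,1.656)
E
```

```text
clock: 39.65
position: [542.8, -32.4, 114.6]
eef_rot: [-2.125, -2.314, 0.0]
force: [-1.6, -0.3, -1.5]
finger_gap: 25.4
grasp_force: 45.0
clock: 40.9
position: [535.8, 50.5, 154.9]
eef_rot: [-2.126, -2.313, 0.0]
force: [0.4, 1.3, -2.0]
finger_gap: 25.4
grasp_force: 45.0
t 41.0 pos [535.8  50.7 154.9] phi 1.655 tilt [-0.0001 -0.0001] | shift [ 1.3 -0.4 37.9] twist -0.001 F [-0.8 -0.2 -1.2] gap 25.1 grip 45.0
```

```bash
python3 -m handwheel '{"claw":[1,1,1,1,1,1,1,1,1,1],"xyz":[[1,0,10],[1,0,20],[1,0,24],[1,0,27],[1,0,30],[1,0,33],[1,0,36],[1,0,38],[1,0,40],[1,0,40]],"twist":[0,0,0,0,0,0,0,0,0,0]}'
python3 -m handwheel '{"claw":[1,1,1,1,1,1,1,1,1,1],"xyz":[[0,0,-10],[0,0,-20],[0,0,-30],[0,0,-40],[21,0,-40],[42,0,-40],[42,0,-40],[42,0,-40],[42,0,-40],[42,0,-40]],"twist":[0,0,0,0,0,0,0,0,0,0]}'
python3 -c "
from h import *
go(531.8,93.7,115,1.656)"
```

```text
clock: 42.25
position: [535.6, 52.3, 114.7]
eef_rot: [-2.125, -2.314, 0.0]
force: [-0.1, 0.6, -0.7]
finger_gap: 25.4
grasp_force: 45.0
clock: 43.5
position: [532.1, 93.6, 154.9]
eef_rot: [2.126, 2.313, -0.0]
force: [-0.1, 0.2, -1.0]
finger_gap: 25.4
grasp_force: 45.0
t 43.5 pos [532.1  93.6 154.9] phi 1.655 tilt [-0.     -0.0001] | shift [ 0.1 -0.3 39.9] twist -0.001 F [-0.1  0.2 -1. ] gap 25.4 grip 45.0
```

```bash
python3 -m handwheel '{"claw":[1,1,1,1,1,1,1,1,1,1],"xyz":[[0,0,10],[0,0,20],[0,0,24],[0,0,27],[0,0,30],[0,0,33],[0,0,36],[0,0,38],[0,0,40],[0,0,40]],"twist":[0,0,0,0,0,0,0,0,0,0]}'
python3 -m handwheel '{"claw":[1,1,1,1,1,1,1,1,1,1],"xyz":[[0,0,-20],[0,0,-50],[0,0,-92],[-50,0,-92],[-100,0,-92],[-150,0,-92],[-200,0,-92],[-250,0,-92],[-250,0,-92],[-250,0,-92]],"twist":[0,0,0,0,0,0,0,0,0,0]}'
python3 - <<'E'
from bores import *
d=snap('wrist','w12.png');s=snap('scene','s12.png')
a=d['color'][0:330,130:430];b=s['color'][160:260,240:400]
cv2.imwrite('pics/c12.png',np.hstack([cv2.resize(a,(400,440)),cv2.copyMakeBorder(cv2.resize(b,(400,250),interpolation=2),0,190,0,0,0)]))
go(617.9,-357.2,207,1.656)
E
```

```text
clock: 44.75
position: [532.1, 94.1, 114.7]
eef_rot: [-2.125, -2.314, 0.0]
force: [0.6, -0.1, -0.7]
finger_gap: 25.8
grasp_force: 45.0
clock: 46.0
position: [553.1, -154.6, 206.7]
eef_rot: [-2.126, -2.313, -0.0]
force: [0.1, 0.1, -0.8]
finger_gap: 25.3
grasp_force: 45.0
t 46.1 pos [ 553.2 -153.8  206.8] phi 1.657 tilt [-0.0002  0.0004] | shift [-208.2   47.    -0.3] twist 0.001 F [-0.5 -0.3 -0.4] gap 25.2 grip 45.0
```

View pics/c12.png

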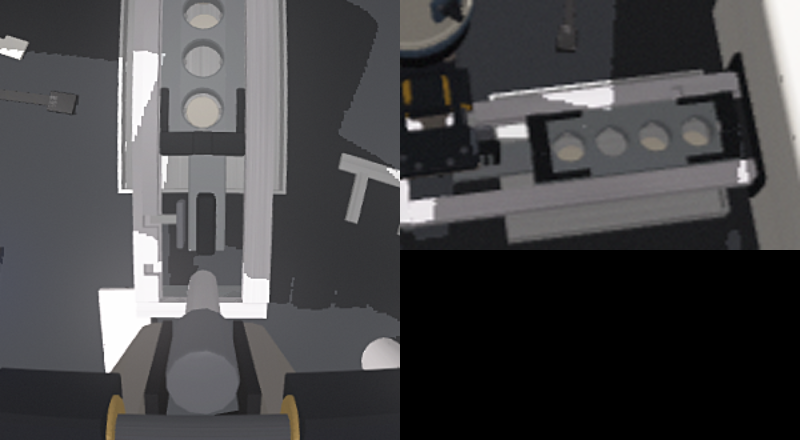

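All three discs show lower down through the bores, lying in the tray (scene crop (570,148), (653,138), (695,133)), and the tab is out. The rod goes back to its block.

```bash
python3 -m handwheel '{"claw":[1,1,1,1,1,1,1,1,1,1],"xyz":[[-30,7,0],[-80,18,0],[-130,30,0],[-180,41,0],[-208,47,0],[-208,47,0],[-208,47,0],[-208,47,0],[-208,47,0],[-208,47,0]],"twist":[0,0,0,0,0,0,0,0,0,0]}'
python3 -c "
from h import *
go(617.9,-357.2,77,1.656)"
```

```text
clock: 47.35
position: [617.9, -357.8, 207.2]
eef_rot: [2.124, 2.314, 0.0]
force: [0.3, -1.1, -1.6]
finger_gap: 25.3
grasp_force: 45.0
t 47.35 pos [ 617.9 -357.8  207.2] phi 1.656 tilt [ 0.0003 -0.0001] | shift [  0.6   0.  130.2] twist 0.0 F [ 0.3 -1.1 -1.6] gap 25.3 grip 45.0
```

```bash
python3 -m handwheel '{"claw":[1,1,1,1,1,1,1,1,1,1],"xyz":[[0.5,0,30],[0.5,0,60],[0.5,0,75],[0.5,0,82],[0.5,0,86],[0.5,0,90],[0.5,0,94],[0.5,0,98],[0.5,0,98],[0.5,0,98]],"twist":[0,0,0,0,0,0,0,0,0,0]}'
python3 -m handwheel '{"claw":[1,1,1,1,1,1,1,1,1,1],"xyz":[[0,0,4],[0,0,8],[0,0,12],[0,0,16],[0,0,20],[0,0,24],[0,0,27],[0,0,30],[0,0,31],[0,0,31]],"twist":[0,0,0,0,0,0,0,0,0,0]}'
```

```text
clock: 48.6
position: [617.8, -357.8, 109.0]
eef_rot: [2.125, 2.314, 0.0]
force: [0.9, 0.9, -1.1]
finger_gap: 25.4
grasp_force: 45.0
clock: 49.85
position: [617.7, -357.8, 77.9]
eef_rot: [-2.125, -2.314, 0.0]
force: [0.5, 0.8, -0.5]
finger_gap: 24.9
grasp_force: 45.0
```

```bash
python3 -m handwheel '{"claw":[0.5,0.2,0,0,0,0,0,0,0,0],"xyz":[[0,0,0],[0,0,0],[0,0,0],[0,0,0],[0,0,0],[0,0,-20],[0,0,-50],[0,0,-80],[0,0,-110],[0,0,-125]],"twist":[0,0,0,0,0,0,0,0,0,0]}'
python3 -c "
from h import *
go(450,-350,200,1.454)"
```

```text
clock: 51.1
position: [618.7, -358.3, 206.3]
eef_rot: [2.123, 2.311, 0.001]
force: [-0.5, 0.5, -0.2]
finger_gap: 91.7
grasp_force: 0.0
t 51.1 pos [ 618.7 -358.3  206.3] phi 1.656 tilt [ 0.0032 -0.0018] | shift [  22.6 -167.4    5.7] twist 0.202 F [-0.5  0.5 -0.2] gap 91.7 grip 0.0
```

```bash
python3 -m handwheel '{"claw":[0,0,0,0,0,0,0,0,0,0],"xyz":[[5,-30,0],[10,-80,0],[16,-130,0],[22,-160,5],[22,-167,5],[22,-167,5],[22,-167,5],[22,-167,5],[22,-167,5],[22,-167,5]],"twist":[0,0.1,0.2,0.2,0.2,0.2,0.2,0.2,0.2,0.2]}'
cat > tile.py <<'E'
from h import *
def tile(d,fish,z=10,box=None):
    hsv=cv2.cvtColor(d['color'],cv2.COLOR_BGR2HSV); m=((hsv[...,1]<40)&(hsv[...,2]>130)).astype(np.uint8)
    if box: mm=np.zeros_like(m);x0,y0,x1,y1=box;mm[y0:y1,x0:x1]=m[y0:y1,x0:x1];m=mm
    cs,_=cv2.findContours(m,cv2.RETR_EXTERNAL,cv2.CHAIN_APPROX_NONE)
    for c in cs:
        if cv2.contourArea(c)<300: continue
        P=np.array([onz(d,*p[0],z,fish)[:2] for p in c],np.float32)
        (c0,(w,h),_)=cv2.minAreaRect(P); b=cv2.boxPoints(((c0),(w,h),_))
        e=[b[1]-b[0],b[2]-b[1]]; e=max(e,key=np.linalg.norm); e=e*np.sign(e[1])
        print('  rect c',np.round(c0,1),'size',round(w,1),round(h,1),'phi',round(float(np.arctan2(e[1],e[0])),3),'px',cv2.boundingRect(c))
E
python3 - <<'E'
from tile import *
d=snap('wrist','w13.png');s=snap('scene','s13.png')
go(454.5,-290.5,0,1.454); tile(d,1);print('scene');tile(s,0)
E
```

```text
clock: 52.35
position: [449.7, -349.9, 197.7]
eef_rot: [-2.345, -2.09, 0.0]
force: [-0.4, 0.3, 0.3]
finger_gap: 91.6
grasp_force: 0.0
t 52.45 pos [ 449.6 -350.   197.8] phi 1.456 tilt [-0.0001  0.0001] | shift [ 59.6  -1.9 197.8] twist 0.002 F [-0.9 -0.3  0.1] gap 91.9 grip 0.0
  rect c [ 393.7 -493.9] size 50.6 57.4 phi 3.045 px (233, 279, 42, 33)
  rect c [ 404.7 -455.5] size 35.9 55.3 phi 2.958 px (236, 257, 42, 27)
  rect c [ 514.2 -481.3] size 53.0 64.0 phi 2.423 px (322, 255, 41, 43)
  rect c [ 825.7 -214.4] size 250.5 179.9 phi 1.418 px (479, 0, 81, 161)
  rect c [ 520.1 -222.7] size 290.7 149.5 phi 0.979 px (272, 0, 141, 198)
  rect c [ 69.3 -63.9] size 145.2 59.9 phi 1.022 px (0, 0, 41, 85)
scene
  rect c [ 885.3 -548.8] size 131.4 97.2 phi 1.571 px (60, 357, 61, 48)
  rect c [ 908.6 -177.7] size 319.9 143.9 phi 1.568 px (183, 346, 143, 74)
  rect c [894.  311.4] size 399.4 175.6 phi 1.57 px (383, 326, 177, 84)
  rect c [891.6 395.7] size 24.4 160.6 phi 3.119 px (490, 325, 23, 74)
  rect c [ 752.8 -264.1] size 58.0 63.7 phi 2.323 px (201, 300, 27, 27)
  rect c [729.  -87.1] size 63.9 76.1 phi 3.015 px (274, 284, 29, 34)
  rect c [ 485.5 -280. ] size 52.2 163.7 phi 1.659 px (176, 195, 64, 27)
  rect c [458.6 250.2] size 359.1 114.9 phi 0.076 px (379, 125, 72, 133)
  rect c [434.3 434.1] size 306.7 184.2 phi 0.076 px (435, 121, 97, 116)
  rect c [432.9 587.1] size 358.3 76.8 phi 0.053 px (507, 113, 53, 128)
  rect c [23.8 -3.2] size 251.5 185.9 phi 1.38 px (261, 21, 88, 59)
  rect c [ -75.9 -645.4] size 223.7 312.7 phi 2.792 px (43, 0, 97, 87)
  rect c [-120.7 -778.4] size 41.3 167.3 phi 2.911 px (29, 0, 27, 47)
```

The tile has been knocked: the scene camera now puts it at about (485,−280), with phi 1.66. I'll spend the last picture on it.

```bash
python3 - <<'E'
from tile import *
d=load('w13.png')
a=d['color'][0:240,200:420];cv2.imwrite('pics/c13.png',cv2.resize(a,(550,600),interpolation=2))
for p in [(485.5,-280),(502,-206),(503,-197)]: print(p,proj(d,(*p,10),True),proj(d,(*p,62),True))
E
```

```text
(485.5, -280) [304.98519917 126.38152389] [308.53787674 125.69380941]
(502, -206) [311.71768759  64.98378895] [316.21454275  55.31621442]
(503, -197) [311.65409847  57.82547957] [316.11626068  47.1893066 ]
```

View pics/c13.png

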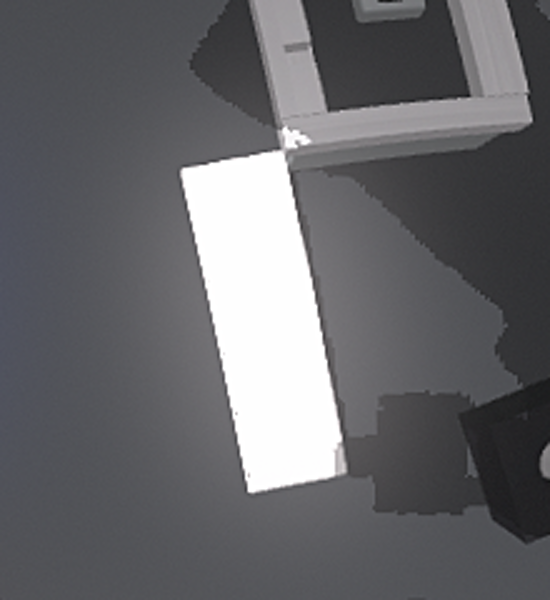

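The tile is at crop corners (180,169), (286,150), (346,474) and (247,494), with its top-right corner just under or beside the rail frame's near corner.

```bash
python3 - <<'E'
from h import *
d=load('w13.png')
C=np.array([onz(d,200+x/2.5,y/2.5,10,True)[:2] for x,y in((180,169),(286,150),(346,474),(247,494))]);print(C.round(1))
c=C.mean(0);e=(C[0]+C[1]-C[2]-C[3])/2;f=np.arctan2(e[1],e[0]);print('c',c.round(1),'len',np.linalg.norm(e),'w',np.linalg.norm(C[1]-C[0]),np.linalg.norm(C[2]-C[3]),'phi',f)
print('frame corner z62',onz(d,200+283/2.5,143/2.5,62,True).round(1),'base z?',[onz(d,200+290/2.5,165/2.5,z,True).round(1) for z in(0,30,50)])
go(c[0],c[1],100,f)
E
```

```text
[[ 454.6 -204.3]
 [ 506.  -200. ]
 [ 518.8 -361.1]
 [ 468.9 -365.8]]
c [ 487.1 -282.8] len 161.81792073452576 w 51.53860328819722 50.07612668335232 phi 1.654894897449531
frame corner z62 [ 498.6 -207.8   62. ] base z? [array([ 508.2, -205.8,    0. ]), array([ 504.4, -211.5,   30. ]), array([ 501.9, -215.4,   50. ])]
t 52.45 pos [ 449.6 -350.   197.8] phi 1.456 tilt [-0.0001  0.0001] | shift [71.  29.6 97.8] twist -0.199 F [-0.9 -0.3  0.1] gap 91.9 grip 0.0
```

```bash
python3 -m handwheel '{"claw":[0,0,0,0,0,0,0,0,0,0],"xyz":[[30,15,0],[72,29,0],[72,29,50],[72,29,100],[72,29,150],[72,29,180],[72,29,195],[72,29,205],[72,29,210],[72,29,210]],"twist":[-0.1,-0.2,-0.2,-0.2,-0.2,-0.2,-0.2,-0.2,-0.2,-0.2]}'
python3 -m handwheel '{"claw":[0,0,0,0,0,0,0,0,0,0],"xyz":[[0,0,3],[0,0,6],[0,0,9],[0,0,12],[0,0,14],[0,0,16],[0,0,17],[0,0,17],[0,0,17],[0,0,17]],"twist":[0,0,0,0,0,0,0,0,0,0]}'
python3 -c "
from h import *
go(486.5,-281.8,-30,1.656)"
```

```text
clock: 53.7
position: [487.0, -282.0, -11.6]
eef_rot: [2.125, 2.313, 0.0]
force: [0.1, 0.1, 0.2]
finger_gap: 91.6
grasp_force: 0.0
clock: 54.95
position: [486.6, -281.9, -29.0]
eef_rot: [2.125, 2.314, 0.0]
force: [0.5, -0.6, 0.6]
finger_gap: 91.8
grasp_force: 0.0
t 54.95 pos [ 486.6 -281.9  -29. ] phi 1.656 tilt [ 0.0002 -0.0001] | shift [ 0.1 -0.1  1. ] twist -0.0 F [ 0.5 -0.6  0.6] gap 91.8 grip 0.0
```

```bash
python3 -m handwheel '{"claw":[0.1,0.2,0.3,0.4,0.6,0.8,1,1,1,1],"xyz":[[0,0,1.5],[0,0,1.5],[0,0,1.5],[0,0,1.5],[0,0,1.5],[0,0,1.5],[0,0,1.5],[0,0,1.5],[0,0,1.5],[0,0,1.5]],"twist":[0,0,0,0,0,0,0,0,0,0]}' 40
python3 -m handwheel '{"claw":[1,1,1,1,1,1,1,1,1,1],"xyz":[[0,0,-1],[0,0,-3],[-2,0,-4],[-6,0,-4],[-12,0,-4],[-20,0,-4],[-30,0,-6],[-30,0,-10],[-30,0,-15],[-30,0,-20]],"twist":[0,0,0,0,0,0,0,0,0,0]}'
```

```text
clock: 56.2
position: [486.6, -281.8, -30.6]
eef_rot: [2.125, 2.314, 0.0]
force: [0.6, 0.0, -0.1]
finger_gap: 49.2
grasp_force: 40.0
clock: 57.45
position: [489.1, -311.5, -10.2]
eef_rot: [-2.125, -2.314, -0.0]
force: [0.5, 0.8, -2.4]
finger_gap: 49.5
grasp_force: 40.0
```

```bash
python3 -m handwheel '{"claw":[1,1,1,1,1,1,1,1,1,1],"xyz":[[0,0,-20],[0,0,-50],[0,0,-80],[0,0,-105],[0,0,-115],[0,0,-115],[0,0,-115],[0,0,-115],[0,0,-115],[0,0,-115]],"twist":[0,0,0,0,0,0,0,0,0,0]}'
python3 - <<'E'
from tile import *
d=snap('wrist','w14.png');s=snap('scene','s14.png');t=snap('side','t14.png')
go(537.1,31,105,1.657)
o=observe()['position']; z=o[2]+33.5-3+10; print('z',z,'proj c',proj(d,(o[0],o[1],z),True))
for th in(130,170,200):
    hsv=cv2.cvtColor(d['color'],cv2.COLOR_BGR2GRAY);m=(hsv>th).astype(np.uint8)
    n,l,st,ce=cv2.connectedComponentsWithStats(m)
    for i in range(1,n):
        if st[i,4]>800: print(th,st[i],ce[i].round(1))
print('scene');tile(s,0,z,(150,150,300,260));print('side');tile(t,0,z,(180,150,360,340))
E
```

```text
clock: 58.7
position: [489.0, -311.6, 104.1]
eef_rot: [-2.125, -2.313, 0.0]
force: [0.3, 0.1, -1.9]
finger_gap: 49.1
grasp_force: 40.0
t 58.85 pos [ 489.1 -311.7  104.3] phi 1.656 tilt [-0.0001  0.0001] | shift [337.4  76.9  -0.7] twist -0.001 F [ 0.5 -0.  -2.6] gap 49.3 grip 40.0
z 144.78401832986555 proj c [282.67837012 259.26236465]
130 [  231   106   100   205 19251] [281.3 205.1]
130 [ 23 245  61  52 999] [ 53.  273.4]
130 [ 242  342   81   33 2376] [282.2 356.5]
170 [  232   106    99   119 11151] [280.6 162.5]
170 [ 242  342   81   32 2301] [282.1 356.6]
200 [  232   106    99   119 11068] [280.5 162.6]
200 [ 242  342   80   31 2206] [281.7 356.2]
scene
  rect c [525.2 -99.2] size 26.5 96.6 phi 1.701 px (257, 195, 43, 16)
  rect c [ 483.5 -263.5] size 52.0 70.7 phi 1.654 px (190, 177, 33, 24)
side
  rect c [ 491.7 -359.8] size 53.0 64.1 phi 1.651 px (223, 294, 25, 29)
  rect c [ 749.7 -266.3] size 55.4 54.1 phi 0.286 px (335, 290, 23, 23)
  rect c [500.8 -91.7] size 42.8 157.0 phi 1.676 px (259, 183, 21, 56)
  rect c [ 334.  -169.7] size 197.9 392.2 phi 2.486 px (180, 150, 90, 150)
```

```bash
python3 - <<'E'
from tile import *
d=load('w14.png')
g=cv2.cvtColor(d['color'],cv2.COLOR_BGR2GRAY)
for r in(108,130,160,200):
    x=np.where(g[r,200:370]>130)[0]+200; print(r,x.min(),x.max())
for z in(141,145,149): print(z,onz(d,281.5,105.7,z,True).round(1), [onz(d,u,160,z,True).round(1)[:2] for u in(233,331)])
for c in range(240,325,14): print(c,np.where(g[60:140,c]>130)[0].min()+60,end=' ')
E
```

```text
108 232 330
130 232 330
160 233 330
200 233 329
141 [ 481.5 -231.1  141. ] [array([ 458.9, -260.9]), array([ 509.4, -256.5])]
145 [ 481.5 -231.4  145. ] [array([ 459.5, -260.5]), array([ 508.7, -256.2])]
149 [ 481.6 -231.7  149. ] [array([ 460. , -260.1]), array([ 508.1, -256. ])]
240 106 254 106 268 106 282 106 296 106 310 67 324 76
```

```bash
python3 - <<'E'
from h import *
d=load('w10.png');g=cv2.cvtColor(d['color'],cv2.COLOR_BGR2GRAY).astype(int)
def edge(p,i0,i1,t):
    for i in range(i0,i1,1 if i1>i0 else -1):
        j=i+(1 if i1>i0 else -1)
        if (p[i]-t)*(p[j]-t)<=0 and p[i]!=p[j]: return i+(j-i)*(t-p[i])/(p[j]-p[i])
for r in(64,72,78,198,204,210,216):
    l=edge(g[r],258,235,(g[r,258]+40)/2);q=edge(g[r],305,330,(g[r,305]+40)/2)
    print(r,g[r,240:262:2],l,q,end=' ')
    if l and q: A=onz(d,l,r,64,True);B=onz(d,q,r,64,True);print(A[:2].round(1),B[:2].round(1),'mid',((A+B)/2)[:2].round(1),'w',round(np.hypot(*(B-A)[:2]),1))
for c in(258,304):
    e=edge(g[:,c],222,245,80);print('near block col',c,e,onz(d,c,e,64,True).round(1) if e else g[218:245,c])
d=load('w8.png');g=cv2.cvtColor(d['color'],cv2.COLOR_BGR2GRAY).astype(int)
for c in(262,300):print('w8',c,g[116:142,c]); 
E
```

```text
64 [190 173  78  88  89 103 189 183 183 182 183] 250.11428571428573 314.5120481927711 [505.3  90.5] [559.   95.2] mid [532.2  92.9] w 53.9
72 [177 202  83  88  92 101 187 183 183 184 183] 250.14102564102564 314.5691056910569 [506.   83.5] [559.6  88.2] mid [532.8  85.8] w 53.8
78 [229 171  85  91  95  79 188 184 185 185 185] 250.29910714285714 314.46039603960395 [506.6  78.3] [560.   82.9] mid [533.3  80.6] w 53.6
198 [255 193 104 109 110 107 194 190 188 188 187] 250.0897435897436 312.48936170212767 [514.3 -24.4] [568.1 -19.7] mid [541.2 -22.1] w 54.0
204 [255 220  99 109 108 104 193 188 187 186 187] 250.1125 312.1826923076923 [514.7 -29.7] [568.4 -25.1] mid [541.5 -27.4] w 54.0
210 [255 215  96 107 106  87 192 187 186 186 186] 250.2680412371134 311.77830188679246 [515.1 -35.1] [568.7 -30.4] mid [541.9 -32.7] w 53.7
216 [255 201 102 104 104  86 192 186 185 185 184] 250.27319587628867 311.61764705882354 [515.5 -40.5] [569.1 -35.8] mid [542.3 -38.2] w 53.8
near block col 258 232.93023255813952 [523.3 -55.4  64. ]
near block col 304 233.0 [564.1 -52.   64. ]
w8 262 [154 154 156 154 153 154 154 155 154 154 154 154 153 156 164  99  68  71
  73  73  73  73  72  73  71  71]
w8 300 [155 154 155 155 154 155 154 154 155 155 154 154 154 156 160 126  60  71
  73  73  72  72  71  70  70  71]
```

```bash
python3 -m handwheel '{"claw":[1,1,1,1,1,1,1,1,1,1],"xyz":[[30,7,0],[85,19,0],[140,32,0],[195,44,0],[250,57,0],[300,68,0],[330,75,0],[336,77,0],[336,77,0],[336,77,0]],"twist":[0,0,0,0,0,0,0,0,0,0]}'
python3 -c "
from h import *
go(537.3,30,50,1.653)"
```

```text
clock: 60.1
position: [537.1, 28.5, 104.3]
eef_rot: [2.126, 2.313, -0.001]
force: [-0.2, -0.7, -1.7]
finger_gap: 49.4
grasp_force: 40.0
t 60.1 pos [537.1  28.5 104.3] phi 1.655 tilt [-0.0002 -0.0003] | shift [ 1.5  0.3 54.3] twist 0.002 F [-0.2 -0.7 -1.7] gap 49.4 grip 40.0
```

```bash
python3 -m handwheel '{"claw":[1,1,1,1,1,1,1,1,1,1],"xyz":[[0.8,0.3,10],[0.8,0.3,20],[0.8,0.3,30],[0.8,0.3,40],[0.8,0.3,46],[0.8,0.3,50],[0.8,0.3,52],[0.8,0.3,52],[0.8,0.3,52],[0.8,0.3,52]],"twist":[0.002,0.002,0.002,0.002,0.002,0.002,0.002,0.002,0.002,0.002]}'
python3 -c "
from h import *
d=snap('wrist','w15.png');go(537.3,30,42,1.653)
g=cv2.cvtColor(d['color'],cv2.COLOR_BGR2GRAY).astype(int)
for c in (262,300):print(g[60:140,c])
for y in(113.5,111,108):print(y,[proj(d,(537.3-.083*(y-30),y,z),True).round(1) for z in(64,76,90)])
"
```

```text
clock: 61.35
position: [537.7, 30.5, 52.6]
eef_rot: [2.127, 2.312, 0.001]
force: [-0.9, 0.4, -2.0]
finger_gap: 49.0
grasp_force: 40.0
t 61.4 pos [537.7  30.4  52.6] phi 1.654 tilt [0.0004 0.    ] | shift [-0.4 -0.4 10.6] twist 0.001 F [-0.7  0.6 -1.7] gap 49.5 grip 40.0
[ 60  70  79  78  77  77  77  79  78  76  78  78  79  81  69  74  82  82
  82  80  81  82  82  82  81  82  80  80  82  81  81  82  83  82  83  82
  83  84  83  83  84  84  85  85  74  44 242 242 238 237 237 238 237 237
 238 237 237 237 238 238 237 237 237 237 238 237 238 237 237 237 238 237
 238 238 238 238 238 239 238 239]
[ 58  64  79  78  78  78  79  79  78  75  78  77  79  80  72  69  83  80
  81  82  80  80  80  80  80  81  81  80  81  81  81  81  81  80  82  82
  82  81  83  82  82  83  83  85  74  69 243 242 238 237 237 237 237 237
 237 238 238 238 238 238 237 237 237 237 237 237 237 237 238 238 238 238
 238 238 238 238 237 238 238 238]
113.5 [array([281.9, 104.9]), array([281.9, 103.1]), array([282. , 100.8])]
111 [array([281.9, 109.1]), array([281.9, 107.6]), array([281.9, 105.7])]
108 [array([281.9, 114.2]), array([281.9, 113. ]), array([281.9, 111.5])]
```

```bash
python3 -m handwheel '{"claw":[1,1,1,1,1,1,1,1,1,1],"xyz":[[-0.2,-0.3,2],[-0.2,-0.3,4],[-0.2,-0.3,6],[-0.2,-0.3,7],[-0.2,-0.3,8],[-0.2,-0.3,9],[-0.2,-0.3,10],[-0.2,-0.3,11],[-0.2,-0.3,12],[-0.2,-0.3,12]],"twist":[0,0,0,0,0,0,0,0,0,0]}'
```

```text
clock: 62.65
position: [537.3, 30.2, 40.4]
eef_rot: [2.127, 2.312, 0.0]
force: [-0.2, -0.4, -1.1]
finger_gap: 49.3
grasp_force: 40.0
```

```bash
python3 -m handwheel '{"claw":[1,1,1,1,1,1,1,1,1,1],"xyz":[[0,0,1],[0,0,1.5],[0,0,2],[0,0,2.5],[0,0,3],[0,0,3.5],[0,0,4],[0,0,4],[0,0,4],[0,0,4]],"twist":[0,0,0,0,0,0,0,0,0,0]}'
```

```text
clock: 63.9
position: [537.0, 30.2, 36.2]
eef_rot: [-2.127, -2.311, 0.001]
force: [0.2, -0.9, -2.9]
finger_gap: 49.3
grasp_force: 40.0
```

```bash
python3 -m handwheel '{"claw":[1,1,1,1,1,1,1,1,1,1],"xyz":[[0,0,0.5],[0,0,1],[0,0,1.5],[0,0,2],[0,0,2.5],[0,0,3],[0,0,3],[0,0,3],[0,0,3],[0,0,3]],"twist":[0,0,0,0,0,0,0,0,0,0]}'
```

```text
clock: 65.15
position: [537.3, 30.2, 33.4]
eef_rot: [2.127, 2.312, 0.0]
force: [1.4, -0.3, -1.4]
finger_gap: 49.5
grasp_force: 40.0
```

```bash
python3 -m handwheel '{"claw":[1,1,1,1,1,1,1,1,1,1],"xyz":[[0,0,0.5],[0,0,1],[0,0,1.5],[0,0,2],[0,0,2],[0,0,2],[0,0,2],[0,0,2],[0,0,2],[0,0,2]],"twist":[0,0,0,0,0,0,0,0,0,0]}'
python3 -c "
from h import *
d=snap('wrist','w16.png');go(537.3,30,42,1.653)
g=cv2.cvtColor(d['color'],cv2.COLOR_BGR2GRAY).astype(int)
for c in (262,300):print(g[80:120,c])
for r in(115,150):print([int(x) for x in g[r,225:258]],[int(x) for x in g[r,305:338]])
print([proj(d,(537.3-.083*81,110.8,z),True).round(1) for z in(74,76,82,90)],[proj(d,(537.3-.083*83,113,z),True).round(1) for z in(64,76)])
s=snap('scene','s16.png')
"
```

```text
clock: 66.4
position: [537.3, 30.2, 33.2]
eef_rot: [2.127, 2.312, 0.0]
force: [-6.9, -0.2, 23.5]
finger_gap: 49.3
grasp_force: 40.0
t 66.45 pos [537.3  30.2  33.2] phi 1.654 tilt [0.0003 0.    ] | shift [-0.2 -0.1 -8.8] twist 0.001 F [-7.3 -0.2 23.1] gap 49.0 grip 40.0
[ 78  82  80  80  79  80  81  80  81  81  81  83  82  83  83  82  83  85
  84  83  83  70  56 138 187 173 231 237 238 237 237 237 238 237 237 238
 238 238 238 238]
[ 80  80  81  80  81  81  80  81  81  81  80  81  82  81  82  82  83  83
  84  83  82  73  60 113 173 178 233 239 237 237 237 238 238 237 237 238
 238 237 238 237]
[85, 85, 87, 87, 86, 67, 122, 244, 244, 238, 238, 237, 237, 237, 237, 237, 238, 237, 237, 238, 237, 237, 237, 238, 237, 237, 237, 238, 238, 238, 237, 238, 237] [238, 238, 237, 237, 237, 238, 237, 237, 237, 237, 237, 237, 237, 237, 237, 237, 238, 237, 237, 237, 237, 237, 237, 238, 239, 237, 185, 179, 196, 84, 66, 76, 87]
[95, 95, 95, 96, 95, 90, 65, 244, 244, 240, 239, 239, 239, 239, 239, 239, 239, 239, 239, 239, 240, 239, 239, 240, 239, 239, 239, 239, 239, 239, 239, 240, 239] [239, 239, 238, 238, 239, 239, 239, 239, 239, 239, 238, 239, 238, 238, 238, 238, 239, 238, 238, 238, 239, 238, 238, 239, 239, 223, 181, 191, 125, 73, 83, 88, 92]
[array([282.6, 105.2]), array([282.6, 104.8]), array([282.6, 103.8]), array([282.7, 102.4])] [array([282.6, 102.5]), array([282.6, 100.4])]
```

There's a hard stop (23 N) with the tile's underside at about 64 mm, so it's home. Release and check.

```bash
python3 -m handwheel '{"claw":[1,1,0.9,0.7,0.5,0.2,0,0,0,0],"xyz":[[0,0,-1],[0,0,-2],[0,0,-2],[0,0,-2],[0,0,-2],[0,0,-2],[0,0,-2],[0,0,-40],[0,0,-80],[0,0,-120]],"twist":[0,0,0,0,0,0,0,0,0,0]}'
python3 -m handwheel '{"claw":[0,0,0,0,0,0,0,0,0,0],"xyz":[[-20,0,-20],[-60,0,-60],[-75,0,-65],[-75,0,-65],[-75,0,-65],[-75,0,-65],[-75,0,-65],[-75,0,-65],[-75,0,-65],[-75,0,-65]],"twist":[0,0,0,0,0,0,0,0,0,0]}'
python3 - <<'E'
from tile import *
d=snap('wrist','w17.png');s=snap('scene','s17.png');go(550.3,-126,41.5,1.656)
def corners(d,fish,box,zs):
    m=np.zeros((420,560),np.uint8);x0,y0,x1,y1=box;g=cv2.cvtColor(d['color'],cv2.COLOR_BGR2GRAY)
    m[y0:y1,x0:x1]=g[y0:y1,x0:x1]>200
    n,l,st,ce=cv2.connectedComponentsWithStats(m)
    for i in range(1,n):
        if st[i,4]>200:
            p=np.argwhere(l==i)[:,::-1].astype(np.float32); print(st[i])
            for z in zs:
                P=np.array([onz(d,*q,z,fish)[:2] for q in p],np.float32);print(z,cv2.minAreaRect(P))
corners(d,1,(240,0,325,200),(74,82));corners(s,0,(280,180,390,240),(74,82))
E
```

```text
clock: 67.75
position: [537.0, 30.2, 152.4]
eef_rot: [-2.127, -2.312, 0.0]
force: [1.5, 0.7, 0.9]
finger_gap: 91.8
grasp_force: 0.0
clock: 69.0
position: [543.5, -44.5, 216.4]
eef_rot: [2.127, 2.312, 0.0]
force: [0.2, 0.4, 0.2]
finger_gap: 91.9
grasp_force: 0.0
t 69.1 pos [543.5 -44.6 216.4] phi 1.654 tilt [ 0.0001 -0.    ] | shift [-81.7   0.  174.9] twist -0.002 F [-0.5 -0.4  0.1] gap 91.8 grip 0.0
[240  27  10  49 468]
74 ((490.6962585449219, 107.63245391845703), (9.69326400756836, 54.848140716552734), 5.380138397216797)
82 ((491.7734680175781, 105.67910766601562), (9.46933650970459, 53.58115005493164), 5.380125522613525)
[ 313   27   12  173 1741]
74 ((575.0399169921875, 47.41033935546875), (12.270959854125977, 189.00205993652344), 5.15843391418457)
82 ((574.1688232421875, 46.848114013671875), (11.987469673156738, 184.63609313964844), 5.158438205718994)
[ 258   51   48  149 7006]
74 ((536.5733642578125, 29.950546264648438), (49.98403549194336, 160.79449462890625), 4.913382530212402)
82 ((536.5906372070312, 29.791664123535156), (48.829280853271484, 157.08030700683594), 4.913599491119385)
[ 240   77   12  123 1213]
74 ((499.47894287109375, 12.422767639160156), (12.312539100646973, 132.05247497558594), 4.086621284484863)
82 ((500.3533020019531, 12.668754577636719), (12.02812671661377, 129.0020294189453), 4.086617946624756)
```

The tile measures 50 × 161 mm when projected at z = 74, centred at (536.6, 30.0), so it's seated. Now I'll grip the block and slide it back.

```bash
python3 -m handwheel '{"claw":[0,0,0,0,0,0,0,0,0,0],"xyz":[[-40,0,0],[-80,0,20],[-80,0,60],[-80,0,100],[-80,0,130],[-80,0,150],[-80,0,165],[-80,0,175],[-80,0,175],[-80,0,175]],"twist":[0,0,0,0,0,0,0,0,0,0]}' 
python3 -m handwheel '{"claw":[0.3,0.5,0.6,0.7,0.8,0.9,1,1,1,1],"xyz":[[0,0,0],[0,0,0],[0,0,0],[0,0,0],[0,0,0],[0,0,0],[0,0,0],[0,0,0],[0,0,0],[0,0,0]],"twist":[0,0,0,0,0,0,0,0,0,0]}' 25
python3 -m handwheel '{"claw":[1,1,1,1,1,1,1,1,1,1],"xyz":[[5,0,0],[15,0,0],[25,0,0],[38,0,0],[51,0,0],[64,0,0],[77,0,0],[90,0,0],[100,0,0],[100,0,0]],"twist":[0,0,0,0,0,0,0,0,0,0]}'
```

```text
clock: 70.35
position: [550.6, -124.4, 42.0]
eef_rot: [2.127, 2.311, 0.001]
force: [0.2, 0.1, -1.2]
finger_gap: 91.8
grasp_force: 0.0
clock: 71.6
position: [550.3, -124.3, 41.3]
eef_rot: [2.127, 2.312, 0.0]
force: [1.7, -0.7, -2.1]
finger_gap: 18.7
grasp_force: 25.0
clock: 72.85
position: [542.4, -22.8, 41.3]
eef_rot: [2.126, 2.312, 0.002]
force: [6.5, 1.2, -9.3]
finger_gap: 18.7
grasp_force: 25.0
```

```bash
python3 -m handwheel '{"claw":[1,1,1,1,1,1,1,1,1,1],"xyz":[[5,0.5,0],[15,0.5,0],[25,0.5,0],[37,0.5,0],[49,0.5,0],[61,0.5,0],[73,0.5,0],[84,0.5,0],[94,0.5,0],[95,0.5,0]],"twist":[0,0,0,0,0,0,0,0,0,0]}'
python3 -m handwheel '{"claw":[0.6,0.3,0,0,0,0,0,0,0,0],"xyz":[[0,0,0],[0,0,0],[0,0,0],[0,0,0],[0,0,0],[0,0,-30],[0,0,-70],[0,0,-70],[-20,0,-70],[-42,0,-70]],"twist":[0,0,0,0,0,0,0,0,0,0]}'
python3 -m handwheel '{"claw":[1,1,1,1,1,1,1,1,1,1],"xyz":[[0,0,0],[0,0,0],[0,0,0],[0,0,0],[0,0,0],[0,0,20],[0,0,40],[0,0,60],[0,0,73],[0,0,73]],"twist":[0,0,0,0,0,0,0,0,0,0]}' 10
```

```text
clock: 74.1
position: [535.1, 71.5, 41.3]
eef_rot: [2.126, 2.312, 0.002]
force: [7.2, -0.2, -10.5]
finger_gap: 19.1
grasp_force: 25.0
clock: 75.35
position: [537.0, 27.0, 110.2]
eef_rot: [-2.126, -2.312, 0.002]
force: [1.2, -0.0, -0.3]
finger_gap: 91.9
grasp_force: 0.0
clock: 76.6
position: [537.3, 28.3, 37.7]
eef_rot: [-2.126, -2.311, 0.002]
force: [-0.9, 0.4, 0.4]
finger_gap: 0.5
grasp_force: 0.0
```

```bash
python3 -m handwheel '{"claw":[1,1,1,1,1,1,1,1,1,1],"xyz":[[2,0,0],[4,0,0],[6,0,0],[8,0,0],[9,0,0],[10,0,0],[11,0,0],[12,0,0],[13,0,0],[14,0,0]],"twist":[0,0,0,0,0,0,0,0,0,0]}'
python3 -m handwheel '{"claw":[1,1,1,1,1,1,1,1,1,1],"xyz":[[0.5,0,0],[1,0,0],[1.5,0,0],[2,0,0],[2.5,0,0],[3,0,0],[3,0,0],[3,0,0],[3,0,0],[3,0,0]],"twist":[0,0,0,0,0,0,0,0,0,0]}'
```

```text
clock: 77.85
position: [536.7, 42.3, 38.4]
eef_rot: [2.127, 2.312, -0.0]
force: [-0.5, 0.1, 0.6]
finger_gap: 0.3
grasp_force: 0.0
clock: 79.1
position: [536.5, 45.3, 38.4]
eef_rot: [-2.127, -2.312, -0.0]
force: [1.1, -3.0, -0.0]
finger_gap: 0.5
grasp_force: 1.1
```

```bash
python3 -m handwheel '{"claw":[1,1,1,1,1,1,1,1,1,1],"xyz":[[0.5,0,0],[1,0,0],[1.5,0,0],[2,0,0],[2.5,0,0],[3,0,0],[3,0,0],[3,0,0],[3,0,0],[3,0,0]],"twist":[0,0,0,0,0,0,0,0,0,0]}'
```

```text
clock: 80.35
position: [536.2, 48.3, 38.4]
eef_rot: [-2.127, -2.312, -0.0]
force: [-0.2, 1.2, 0.2]
finger_gap: 0.3
grasp_force: 0.0
```

```bash
python3 -m handwheel '{"claw":[1,1,1,1,1,1,1,1,1,1],"xyz":[[0.5,0,0],[1,0,0],[1.5,0,0],[2,0,0],[2.5,0,0],[3,0,0],[3,0,0],[3,0,0],[3,0,0],[3,0,0]],"twist":[0,0,0,0,0,0,0,0,0,0]}'
```

```text
clock: 81.6
position: [536.0, 51.2, 38.4]
eef_rot: [-2.127, -2.312, -0.0]
force: [-0.4, -0.7, 0.0]
finger_gap: 0.4
grasp_force: 0.1
```

```bash
python3 -m handwheel '{"claw":[1,1,1,1,1,1,1,1,1,1],"xyz":[[0.5,0,0],[1,0,0],[1.5,0,0],[2,0,0],[2.5,0,0],[3,0,0],[3,0,0],[3,0,0],[3,0,0],[3,0,0]],"twist":[0,0,0,0,0,0,0,0,0,0]}'
```

```text
clock: 82.85
position: [536.0, 52.0, 38.4]
eef_rot: [2.125, 2.311, -0.003]
force: [0.8, -15.7, 1.0]
finger_gap: 0.9
grasp_force: 7.6
```

Firm resistance at y = 52.0, exactly where the latch was predicted. I'll back off, raise, and verify the tab, tile and rod by numbers.

```bash
python3 -m handwheel '{"claw":[1,1,1,1,0,0,0,0,0,0],"xyz":[[-6,0,0],[-12,0,0],[-14,0,-40],[-14,0,-90],[-20,0,-140],[-33,0,-190],[-33,0,-210],[-33,0,-210],[-33,0,-210],[-33,0,-210]],"twist":[0,0,0,0,0,0,0,0,0,0]}'
python3 - <<'E'
from h import *
d=snap('wrist','w18.png');s=snap('scene','s18.png');o=load('scene0.png');go(535,80,250,1.656)
g=cv2.cvtColor(d['color'],cv2.COLOR_BGR2GRAY)
for y in(75,85):
    u,v=proj(d,(536,y,104),True);u,v=int(u),int(v);print(u-30,v,g[v,u-30:u+16])
u,v=proj(d,(536,80,104),True);u,v=int(u),int(v);print('col',v-40,g[v-40:v+40:2,u]);f=lambda v:onz(d,u,v,104,True)[1].round(1)
print([ (k,f(k)) for k in range(v-40,v+40,4)])
for nm,(x0,y0,x1,y1) in dict(rod=(145,230,200,280),jar=(110,150,160,190),weight=(110,200,150,235),beaker=(195,295,235,330),cal=(320,100,350,165),marker=(100,240,150,295),grip=(335,190,380,235)).items():
    print(nm,(np.abs(o['color'][y0:y1,x0:x1].astype(int)-s['color'][y0:y1,x0:x1]).sum(2)>90).sum())
E
```

```text
clock: 84.1
position: [537.6, 21.4, 246.9]
eef_rot: [-2.126, -2.311, 0.003]
force: [-0.1, 0.9, -0.1]
finger_gap: 58.6
grasp_force: 0.0
t 84.2 pos [537.9  21.4 247.2] phi 1.654 tilt [-0.0019 -0.    ] | shift [58.7  1.9 -2.7] twist -0.002 F [ 0.2  0.1 -0.2] gap 66.2 grip 0.0
255 144 [115 105 114 113 115 114 115 116 114 111 119  97  79  81  84  76  58 107
 120  93  93  99  99 102  70  38  39  43  43  43  43  44  44  43  42  42
  36  47 107 100  99  99 100  90  96 117]
255 135 [115 116 116 115 116 116 114 112 112 112 115  92  75  83  84  76  58 105
 120  94  93  99  99 103  71  39  38  43  45  43  43  44  45  44  45  43
  35  39 108 100  98  99  97  88  94 117]
col 99 [104 102 103 100 101 101  99 100 101 105  40  45  45  42  45  44  46  41
  43  45  42  45  44  43  43  41  41  42  42  34 111 131 129 128 132 112
 114 115 114 114]
[(99, np.float64(123.4)), (103, np.float64(119.1)), (107, np.float64(114.9)), (111, np.float64(110.6)), (115, np.float64(106.3)), (119, np.float64(102.1)), (123, np.float64(97.8)), (127, np.float64(93.6)), (131, np.float64(89.3)), (135, np.float64(85.1)), (139, np.float64(80.8)), (143, np.float64(76.6)), (147, np.float64(72.3)), (151, np.float64(68.0)), (155, np.float64(63.8)), (159, np.float64(59.5)), (163, np.float64(55.2)), (167, np.float64(50.9)), (171, np.float64(46.6)), (175, np.float64(42.3))]
rod 8
jar 30
weight 247
beaker 0
cal 1110
marker 22
grip 1260
```

The tab is out (8 px gap), the slide is back within its play, and the rod region is unchanged from the start. Handing in.

```bash
python3 -c "
from rig import job_done
print(job_done())"
```

```text
the job is handed in; nothing more can be done
None
```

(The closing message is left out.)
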